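# Clear the drying board and fit its two pegs

## Task

I have just bored this maple cap-and-glove drying board and turned its two pegs. First clear every offcut and paper ball off the board into the grey waste bin; then stand one peg in each of the board's two black-floored wells, feeling about with its foot for the hidden blind hole until it drops in and the peg stands fully home. Leave everything else where it lies.

Things in the scene. Friction and masses are not known exactly. Their poses are not given: they have to be found in the camera images.
- block_a_center (a point): a sawn plywood offcut, a rectangular block 36 (its x) x 24 (its y) x 26 high, in mm. This point is its centre, half-way up; z is up, x and y as said (as it first lies). It lies on the drying board (on the wood between the wells or in a well) and weighs 10 to 21 g; it may be absent (None).
- ball_b_center (a point): a crumpled ball of used abrasive paper, stiff, white, 28 to 30 across and 27 high, in mm. This point is its centre, half-way up; z is up, x and y as said (as it first lies). It lies on the drying board (on the wood between the wells or in a well) and weighs 10 to 21 g; it may be absent (None).
- block_c_center (a point): a notched plywood offcut, 38 (its x) x 25 (its y), its -x part (x from -19 to +3) 28 high, the rest 15 high, all in mm. This point is its centre, half-way up; z is up, x and y as said (as it first lies). It lies on the drying board (on the wood between the wells or in a well) and weighs 10 to 21 g; it may be absent (None).
- ball_d_center (a point): a second stiff crumpled paper ball, 28 to 30 across and 27 high, in mm. This point is its centre, half-way up; z is up, x and y as said (as it first lies). It lies on the drying board (on the wood between the wells or in a well) and weighs 10 to 21 g; it may be absent (None).
- block_e_center (a point): a plywood offcut 34 (its x) x 22 to 26 (its y) x 24 high, in mm. This point is its centre, half-way up; z is up, x and y as said (as it first lies). It lies on the drying board (on the wood between the wells or in a well) and weighs 10 to 21 g; it may be absent (None).
- block_f_center (a point): a cross-shaped plywood offcut, 34 (its x) x 30 (its y) x 25 high, arms 20 wide, in mm. This point is its centre, half-way up; z is up, x and y as said (as it first lies). It lies on the drying board (on the wood between the wells or in a well) and weighs 10 to 21 g; it may be absent (None).
- board: The drying board: a fixed pale maple slab, 200 (its x) x 400 (its y) x 40 mm high, standing on the table, turned up to 0.2 rad; this point is the centre of its underside. It has two square wells 80 x 80 mm, 6 mm deep, with hard black rubber floors, centred 110 mm to either side along its y.
- well_a (a point): Centre of the floor of the well at the board's +y end, 34 mm above the table; axes are the board's, z up. One upright blind hole, round, 20.5 mm wide, 28 mm deep, with a 1 mm chamfer, was bored here by eye: its centre is up to 5 mm from this point along the board's x and up to 5 mm along its y, differently in each well. Black on black, it is found by feel.
- well_b (a point): Centre of the floor of the well at the board's -y end, 34 mm above the table; axes are the board's, z up. One upright blind hole, round, 20.5 mm wide, 28 mm deep, with a 1 mm chamfer, was bored here by eye: its centre is up to 5 mm from this point along the board's x and up to 5 mm along its y, differently in each well. Black on black, it is found by feel.
- peg_1_center (a point): A turned wooden peg, upright, 110 mm long, 35 to 60 g: round shaft 18 mm thick, 78 mm long, foot chamfered 2.5 x 3 mm; on top a round knob 30 mm wide, 32 mm high. This point is on its axis, 55 mm above the foot, 39 mm below the knob's middle; z runs from foot to knob. It starts loosely in a hole 35 mm deep in the stand; either peg fits either well.
- peg_2_center (a point): A turned wooden peg, upright, 110 mm long, 35 to 60 g: round shaft 18 mm thick, 78 mm long, foot chamfered 2.5 x 3 mm; on top a round knob 30 mm wide, 32 mm high. This point is on its axis, 55 mm above the foot, 39 mm below the knob's middle; z runs from foot to knob. It starts loosely in a hole 35 mm deep in the stand; either peg fits either well.
- stand_top (a point): Middle of the top of the fixed plywood block that the pegs stand in, 80 (x) x 160 (y) x 45 mm high; its two 21 mm holes lie 40 mm to either side along its y, the pegs' feet 10 mm above the table.
- bin_floor (a point): Centre of the inner floor of the fixed grey plastic waste bin, open at the top, 170 x 170 mm outside, 110 mm high, walls and floor 5 mm; this point is 5 mm above the table; its axes are the bin's sides.
- speaker_center (a point): Centre of a blue plastic portable speaker, 70 x 170 x 65 mm high; not part of the job, to be left where it is.
- power_bank_center (a point): Centre of a white power bank, 68 x 140 x 16 mm, lying flat; not part of the job, to be left where it is.
- dish_center (a point): Centre of a shallow terracotta dish, 140 mm wide, 30 mm high; not part of the job, to be left where it is.
- opener_center (a point): Centre of a flat steel bottle opener, 115 x 35 x 4 mm; not part of the job, to be left where it is.
- sanding_block_center (a point): Centre of a cork sanding block, 65 x 110 x 34 mm high; not part of the job, to be left where it is.
- tape_measure_center (a point): Centre of a black tape measure, 70 x 35 x 62 mm high; not part of the job, to be left where it is.

How it is judged (in metres and radians):
On the way, in this order (a step that is already met when the one before it is completed fails the run):
1. every offcut and paper ball is in the waste bin (x of block_a_center in the frame of bin_floor between -0.085 and 0.085 m and y of block_a_center in the frame of bin_floor between -0.085 and 0.085 m and z of each of block_a_center, ball_b_center, block_c_center, ball_d_center, block_e_center, block_f_center in the frame of bin_floor below 0.09 m and x of ball_b_center in the frame of bin_floor between -0.085 and 0.085 m and y of ball_b_center in the frame of bin_floor between -0.085 and 0.085 m and x of block_c_center in the frame of bin_floor between -0.085 and 0.085 m and y of block_c_center in the frame of bin_floor between -0.085 and 0.085 m and x of ball_d_center in the frame of bin_floor between -0.085 and 0.085 m and y of ball_d_center in the frame of bin_floor between -0.085 and 0.085 m and x of block_e_center in the frame of bin_floor between -0.085 and 0.085 m and y of block_e_center in the frame of bin_floor between -0.085 and 0.085 m and x of block_f_center in the frame of bin_floor between -0.085 and 0.085 m and y of block_f_center in the frame of bin_floor between -0.085 and 0.085 m), for 0.2 s.
2. a peg stands fully home in the hole of each well (((horizontal distance between peg_1_center and well_a below 0.015 m and z of peg_1_center in the frame of well_a below 0.033 m and angle between each of peg_1_center, peg_2_center's own z axis and vertical below 0.12 rad and horizontal distance between peg_2_center and well_b below 0.015 m and z of peg_2_center in the frame of well_b below 0.033 m) or (horizontal distance between peg_1_center and well_b below 0.015 m and z of peg_1_center in the frame of well_b below 0.033 m and angle between each of peg_1_center, peg_2_center's own z axis and vertical below 0.12 rad and horizontal distance between peg_2_center and well_a below 0.015 m and z of peg_2_center in the frame of well_a below 0.033 m))), for 0.2 s.
At the end, for the whole second after the job is handed in: Every offcut and paper ball present is in the waste bin (centre inside its walls, under 90 mm above its floor). One peg stands in each well's hole: foot at least 22 mm down the 28 mm hole (centre under 33 mm above the well floor, within 15 mm of the well's centre), upright within 0.12 rad, at rest (all of step 1 and ((horizontal distance between peg_1_center and well_a below 0.015 m and z of peg_1_center in the frame of well_a below 0.033 m and angle between each of peg_1_center, peg_2_center's own z axis and vertical below 0.12 rad and horizontal distance between peg_2_center and well_b below 0.015 m and z of peg_2_center in the frame of well_b below 0.033 m) or (horizontal distance between peg_1_center and well_b below 0.015 m and z of peg_1_center in the frame of well_b below 0.033 m and angle between each of peg_1_center, peg_2_center's own z axis and vertical below 0.12 rad and horizontal distance between peg_2_center and well_a below 0.015 m and z of peg_2_center in the frame of well_a below 0.033 m)) and linear speed of each of peg_1, peg_2 below 0.02 m/s); the robot touches nothing.
It fails at once if the speaker, power bank, dish, bottle opener, sanding block or tape measure is moved more than 30 mm (distance of any of speaker_center, power_bank_center, dish_center, opener_center, sanding_block_center, tape_measure_center from where it was at the start of the episode above 0.03 m).
Of block_a, ball_b, block_c, ball_d, block_e, block_f only 4 to 6 are there at a start; the rules pass over those that are not, and their reading is None.
At some moment in a run one of block_a, ball_b, block_c, ball_d, block_e, block_f may be knocked a few centimetres aside while the robot is not near it.
It also fails if it takes over 208 s, if anything falls off the work surface, if the arm or the gripper's body presses on something with over 40 N, if the wrist force passes 120 N, or if a joint passes its speed limit or range.

## Robot

A 6-joint arm with a two-finger parallel gripper is mounted at the origin on the work surface. World frame = base frame: x ahead of the robot, y to its left, z up, the work surface at z = 0. Lengths are in mm, angles in degrees, forces in N, time in s.
With the tool pointing down it reaches from about 275 to 725 mm from the base axis. Payload 15.9 kg.
Tool frame: the origin (TCP) lies on the centre line of the jaws, within the pads' length; the fingertips stand 25 mm ahead of it and the grasp point (between the pads) lies 6 mm ahead of it (bot.finger_overhang is the distance from the TCP to the fingertips, in mm); z points along the fingers, y is the direction in which the jaws open and shut (so a half turn about z gives the same grasp; the last joint's range is limited). The gripper opens to 85 mm and grips with 20 to 120 N. Pads are 22 mm wide; open, the fingers measure 114 mm over their backs; the gripper's body (76 mm by 85 mm) begins 54 mm behind the grasp point. The pads swing forward as they close: fully open they stand 13 mm farther back than shut.
Start: joints at [-70.474, 12.198, -1.971, 75.831, 0, 90], TCP at [167.114, -471.231, 256.306] pointing down, gripper open.
Joint ranges: [-170.91, 170.91], [-42.67, 98.43], [-65.05, 77.54], [-120.47, 116.71], [-90, 82.35], [-180, 180]. Speed limits (degrees/s): [108.29, 108.29, 136.94, 147.25, 180, 180].

## Interface

Orientations are given as a 3x3 rotation matrix whose columns are the frame's x, y, z axes.
In Python, from workcell import read_state, imaging, bot gives the robot as it stands. The module is installed in compiled form; this text tells all that it offers.
- The arm moves only by the tool move_arm, never from a script. Its argument "moves" is a list of rows, each an object of numbers: "tx", "ty", "tz": the shift along the world's x, y, z in cm; "rx", "ry", "rz": the turn, a rotation vector about the world's x, y, z in degrees; "gripper": the finger opening in cm, from 0 to 8.54. A call has 1 to 20 rows; each row shifts and turns the pose as measured when the row begins; what a row does not reach is not made up. A row lasts 1/10 s, in which the tool goes at most 50 mm and 8.59 degrees, less where a joint would pass 70% of its speed; a pose out of reach is approached as far as the arm can. A call with a gripper value outside its range is refused whole. The fingers move at their own pace and stop on an object; "squeeze" is the grip in N (left out, the last holds). Time passes only in rows, so rows that do not move let the fingers close. It gives the time, the measured TCP pose, the force and the opening at its end, in the units of the state.
- read_state(): the state, without advancing time (a new reading comes with each control period).
- imaging.get_image(name): name is "scene" or "top"; returns (picture, depth): 384x512x3 uint8, blue, green, red; 384x512 float32, mm along the optical axis (not along the pixel's ray), 0 where there is no reading.
- imaging.get_calibration(name): a dict with "fovy" (degrees; the focal length in pixels is half the picture's height over the tangent of half this angle, whatever the lens; pixels are square), "cx", "cy" (the principal point, pixels), "eye" and "attitude" of the camera in the world. Camera axes: x right, y down, z forward; pixel columns grow to the right and rows downward; lengths in mm; the calibration is good to about 2 mm. A picture is of the moment at which its call begins. get_calibration takes no time and is no camera call.
- bot.close_job(): hands the job in, once; it reports no verdict.
The state is a dict: "time": time; "joint_pos": joint angles; "dq": joint speeds; "tau": joint torques, N m; "tool_pos": TCP position; "orientation": TCP orientation; "ft_force": force on the tool from outside, world axes, zero at the start; "ft_torque": the same for the moment, N m; "finger_gap": finger opening in mm.
Only numpy, scipy, OpenCV 4.12 (cv2) and the standard library are available. Lean on these libraries where they do the work, as an engineer would, in place of code of your own. Each camera call takes 0.05 s, during which the arm holds its last target.

## Working session

There is one attempt and no reset: what is moved stays moved. The work goes in short steps, Python scripts to look and compute and a tool call to move; the robot and the scene stay as the last step left them, time stands still between calls to the robot, and variables do not carry over. Pictures are saved under pics/ and viewed, and the job is handed in when it is done.

Besides the shell and the picture viewer there is one more tool, called after ">>>" as name(argument=value, ...) on one line, values as JSON. move_arm: Moves the arm, as the interface text tells. Its arguments: {"type":"object","properties":{"moves":{"type":"array"},"squeeze":{"type":"number"}},"required":["moves"]}

```bash
mkdir -p pics; ls; python3 - <<'E'
from workcell import read_state, imaging, bot
import cv2, numpy as np
for n in("scene","top"):
    im,d=imaging.get_image(n); cv2.imwrite(f"pics/{n}0.png",im); np.save(f"{n}0.npy",d)
    print(n,imaging.get_calibration(n),(d>0).mean())
print(read_state())
E
```

```text
pics
scene {'fovy': 44.96911602156458, 'cx': 264.17371596614106, 'cy': 187.93116586672423, 'eye': array([1443.70077723, -340.40953566,  855.64582102]), 'attitude': array([[ 0.4015438 ,  0.60086321, -0.69117724],
       [ 0.91576273, -0.27321417,  0.29450406],
       [-0.01188276, -0.75121063, -0.65995559]])} 0.995697021484375
top {'fovy': 57.44209932073148, 'cx': 252.31337103413497, 'cy': 188.98528185154876, 'eye': array([ 505.97341216,   43.59224526, 1145.69116788]), 'attitude': array([[-0.00760475, -0.99471379,  0.10240429],
       [-0.99987267,  0.00612728, -0.01473462],
       [ 0.01402927, -0.10250331, -0.99463373]])} 0.9959665934244791
{'time': 0.1, 'joint_pos': array([-7.04722055e+01,  1.22212059e+01, -2.00169976e+00,  7.58311550e+01,
        3.73736115e-04,  9.00005831e+01]), 'dq': array([-0.0140046 , -0.07758166,  0.1870044 ,  0.07204887,  0.04980973,
       -0.03456597]), 'tau': array([-6.31894698e-03, -6.87242603e+01,  4.87813032e+01,  1.19910040e-02,
       -2.84490852e-04,  7.53410262e-06]), 'tool_pos': array([ 167.04731333, -470.99513266,  255.89281819]), 'orientation': array([[ 9.42482853e-01,  3.34254360e-01, -3.09242759e-04],
       [ 3.34254503e-01, -9.42482431e-01,  8.91444433e-04],
       [ 6.51332031e-06, -9.43536876e-04, -9.99999555e-01]]), 'ft_force': array([ 0.2144163 ,  0.83039639, -0.58980044]), 'ft_torque': array([-0.03573822, -0.00831681,  0.01908014]), 'finger_gap': 85.71074426798627}
```

View pics/scene0.png

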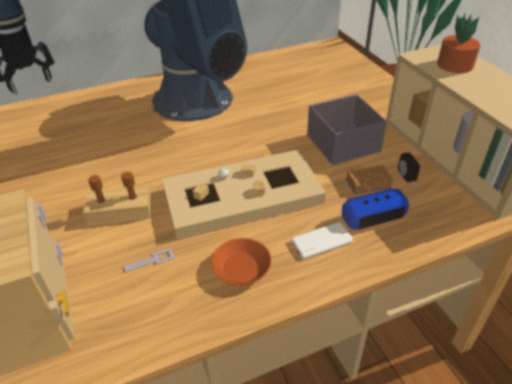

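View pics/top0.png

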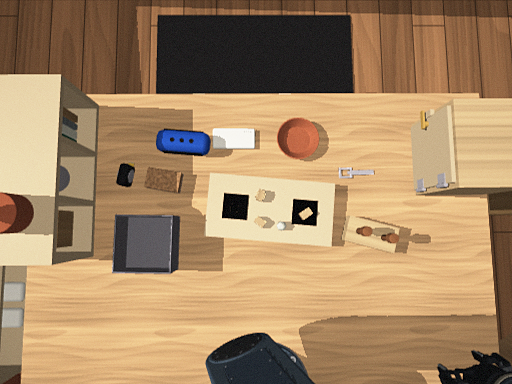

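The top view shows the board around (270,209), with the wells at (235,206) and (305,212). The debris is at about (263,195), (261,222), (281,226) and (305,213). The bin is at (147,243) and the peg stand at (375,234). Next I'll zoom in and measure.

```bash
cat > h.py <<'E'
from workcell import read_state, imaging, bot
import cv2, numpy as np
def cal(n):
    c=imaging.get_calibration(n); f=192/np.tan(np.radians(c["fovy"]/2))
    return f,c["cx"],c["cy"],np.array(c["eye"]),np.array(c["attitude"])
def cloud(n,d):
    f,cx,cy,e,R=cal(n); v,u=np.mgrid[0:384,0:512]
    p=np.stack([(u-cx)/f*d,(v-cy)/f*d,d],-1)
    return p@R.T+e
def ray(n,u,v,z):
    f,cx,cy,e,R=cal(n); r=R@np.array([(u-cx)/f,(v-cy)/f,1]); return e+r*(z-e[2])/r[2]
def pix(n,P):
    f,cx,cy,e,R=cal(n); q=(np.asarray(P)-e)@R; return q[...,:2]/q[...,2:]*f+[cx,cy]
def crop(n,im,x0,y0,x1,y1,s,out):
    c=cv2.resize(im[y0:y1,x0:x1],None,fx=s,fy=s,interpolation=cv2.INTER_CUBIC); cv2.imwrite(out,c)
E
python3 - <<'E'
from h import *
a=cv2.imread("pics/top0.png"); b=cv2.imread("pics/scene0.png")
crop("t",a,195,160,415,270,3.6,"pics/t1.png")
crop("s",b,80,140,340,250,3,"pics/s1.png")
for n in("top","scene"):
    d=np.load(n+"0.npy"); P=cloud(n,d); z=P[...,2]
    # table height, board height check
    roi=(P[...,0]>250)&(P[...,0]<750)&(P[...,1]>-350)&(P[...,1]<450)
    h,e=np.histogram(z[roi],bins=np.arange(-10,120,4)); print(n,list(zip(e[:-1].astype(int),h)))
    if n=="top":
        m=(z>42+6)&roi
        k,l,s,c=cv2.connectedComponentsWithStats(m.astype(np.uint8))
        for i in range(1,k):
            if s[i,4]>8: 
                q=P[l==i]; print(s[i],c[i],q.mean(0).round(),q.min(0).round(),q.max(0).round())
E
```

```text
top [(np.int64(-10), np.int64(31)), (np.int64(-6), np.int64(2370)), (np.int64(-2), np.int64(15422)), (np.int64(2), np.int64(8010)), (np.int64(6), np.int64(1214)), (np.int64(10), np.int64(126)), (np.int64(14), np.int64(110)), (np.int64(18), np.int64(100)), (np.int64(22), np.int64(96)), (np.int64(26), np.int64(151)), (np.int64(30), np.int64(791)), (np.int64(34), np.int64(1727)), (np.int64(38), np.int64(4288)), (np.int64(42), np.int64(2144)), (np.int64(46), np.int64(364)), (np.int64(50), np.int64(131)), (np.int64(54), np.int64(170)), (np.int64(58), np.int64(297)), (np.int64(62), np.int64(293)), (np.int64(66), np.int64(144)), (np.int64(70), np.int64(65)), (np.int64(74), np.int64(41)), (np.int64(78), np.int64(52)), (np.int64(82), np.int64(59)), (np.int64(86), np.int64(61)), (np.int64(90), np.int64(63)), (np.int64(94), np.int64(52)), (np.int64(98), np.int64(52)), (np.int64(102), np.int64(51)), (np.int64(106), np.int64(241)), (np.int64(110), np.int64(200)), (np.int64(114), np.int64(17))]
[160 147  48   7 196] [185.83163265 149.66836735] [743. 235.  62.] [506.  44.  48.] [ 750.  319. 1146.]

[... 1131 characters left out ...]
int64(523)), (np.int64(30), np.int64(774)), (np.int64(34), np.int64(1620)), (np.int64(38), np.int64(4214)), (np.int64(42), np.int64(2404)), (np.int64(46), np.int64(563)), (np.int64(50), np.int64(234)), (np.int64(54), np.int64(267)), (np.int64(58), np.int64(387)), (np.int64(62), np.int64(426)), (np.int64(66), np.int64(225)), (np.int64(70), np.int64(166)), (np.int64(74), np.int64(156)), (np.int64(78), np.int64(161)), (np.int64(82), np.int64(164)), (np.int64(86), np.int64(181)), (np.int64(90), np.int64(154)), (np.int64(94), np.int64(185)), (np.int64(98), np.int64(192)), (np.int64(102), np.int64(178)), (np.int64(106), np.int64(223)), (np.int64(110), np.int64(218)), (np.int64(114), np.int64(24))]
```

View pics/t1.png

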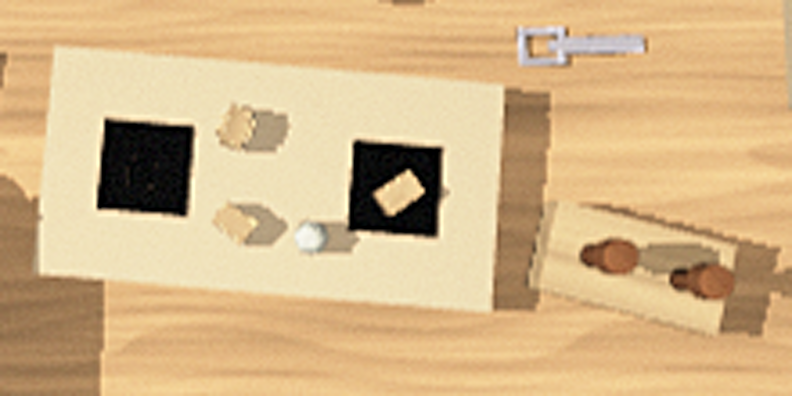

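View pics/s1.png

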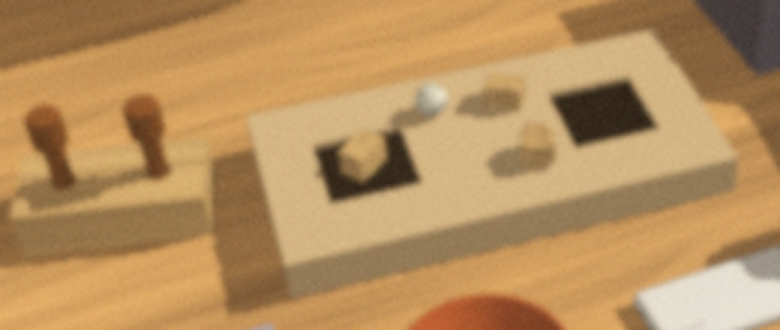

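```bash
cat > ortho.py <<'E'
from h import *
import sys
def clouds(tag):
    out=[]
    for n in("top","scene"):
        im=cv2.imread(f"pics/{n}{tag}.png"); d=np.load(f"{n}{tag}.npy"); P=cloud(n,d); out.append((n,im,d,P))
    return out
def debris(tag,verbose=1):
    res={}
    for n,im,d,P in clouds(tag):
        z=P[...,2]; 
        m=(d>0)&(z>50)&(z<75)&(P[...,0]>390)&(P[...,0]<680)&(P[...,1]>-215)&(P[...,1]<215)
        k,l,s,c=cv2.connectedComponentsWithStats(m.astype(np.uint8))
        for i in range(1,k):
            if s[i,4]<15: continue
            q=P[l==i]; t=q[q[:,2]>np.percentile(q[:,2],90)-6]
            ht=np.percentile(q[:,2],85)
            r=cv2.minAreaRect(t[:,:2].astype(np.float32))
            print(n,s[i],"top z",ht.round(1),"ctr",np.median(t[:,:2],0).round(1),"mean",t.mean(0).round(1),"rect",np.round(r[0],1),np.round(r[1],1),round(r[2],1),"col",im[l==i].mean(0).round())
E
python3 - <<'E'
from ortho import *
debris("0")
# board corners & wells
for n,im,d,P in clouds("0"):
    z=P[...,2]; g=im.max(-1)
    box=(P[...,0]>380)&(P[...,0]<700)&(P[...,1]>-230)&(P[...,1]<230)
    blk=((g<45)&box&(z>25)&(z<48)).astype(np.uint8)
    k,l,s,c=cv2.connectedComponentsWithStats(blk)
    for i in range(1,k):
        if s[i,4]>100:
            hull=cv2.convexHull(np.argwhere(l==i)[:,::-1].astype(np.float32))
            w=np.array([ray(n,u,v,37)[:2] for u,v in hull[:,0]],np.float32)
            r=cv2.minAreaRect(w); print(n,"well",s[i],np.round(r[0],1),np.round(r[1],1),round(r[2],2))
    bd=((abs(z-40)<9)&box&(g>60)).astype(np.uint8) 
    bd=cv2.morphologyEx(bd,cv2.MORPH_OPEN,np.ones((3,3)))
    k,l,s,c=cv2.connectedComponentsWithStats(bd); i=1+s[1:,4].argmax()
    q=P[(l==i)&(z>35)][:,:2].astype(np.float32); r=cv2.minAreaRect(q); print(n,"board",s[i],np.round(r[0],1),np.round(r[1],1),round(r[2],2))
    hull=cv2.convexHull(np.argwhere(l==i)[:,::-1].astype(np.float32)); ap=cv2.approxPolyDP(hull,6,True)[:,0]
    print([(tuple(p),ray(n,*p,40)[:2].round(1)) for p in ap])
E
```

```text
top [255 189  11  12  93] top z 67.4 ctr [601.3   4. ] mean [601.2   3.6  65.8] rect [601.    3.5] [28.4 33.5] 71.2 col [144. 193. 223.]
top [299 207  14  12  95] top z 62.1 ctr [ 542.  -137.8] mean [ 543.  -137.8   60.2] rect [ 543.  -138.3] [23.7 35.7] 33.5 col [145. 197. 227.]
top [254 216  13  12  83] top z 66.2 ctr [518.2   4.7] mean [517.9   5.1  64.6] rect [518.2   5.5] [33.2 24.5] 52.2 col [148. 198. 228.]
top [277 221   9   9  69] top z 68.6 ctr [505.5 -61. ] mean [506.  -61.   67.4] rect [506.2 -60.4] [21.8 19.7] 45.0 col [190. 206. 210.]
scene [241 164  14  11 120] top z 65.9 ctr [519.1   6.7] mean [518.    6.9  64.6] rect [516.6   6.9] [33.9 26. ] 55.1 col [ 97. 148. 184.]
scene [219 168  11  10  84] top z 67.2 ctr [507.2 -60.2] mean [505.8 -59.7  65.9] rect [503.7 -58.7] [25.3 22.9] 39.9 col [154. 181. 192.]
scene [254 180  12  14 131] top z 67.1 ctr [599.8   4.3] mean [599.5   5.2  65.6] rect [598.5   5.1] [26.2 40.8] 66.4 col [ 96. 148. 183.]
scene [193 183  16  13 127] top z 61.9 ctr [ 542.  -136.3] mean [ 541.7 -136.7   60.4] rect [ 541.  -136.3] [24.3 37.4] 32.1 col [ 98. 153. 190.]
top well [222 194  26  26 551] [566.3  83.1] [76.5 76.2] 84.89
top well [292 199  25  26 458] [ 546.2 -136.4] [76.3 76.2] 84.83
top board [ 204  172  130   74 6565] [557.7 -27.9] [400.4 200.3] 84.73
[((np.float32(332.0), np.float32(183.0)), array([ 637.4, -227. ])), ((np.float32(329.0), np.float32(245.0)), array([ 442. , -211.6])), ((np.float32(204.0), np.float32(234.0)), array([479.3, 179.3])), ((np.float32(210.0), np.float32(172.0)), array([675. , 161.5]))]
scene board [ 163  150  163   80 6544] [553.6 -24.7] [401.2 208.6] 84.72
[((np.float32(325.0), np.float32(194.0)), array([677.5, 158.9])), ((np.float32(177.0), np.float32(229.0)), array([ 640.2, -229.8])), ((np.float32(163.0), np.float32(178.0)), array([ 436.8, -212.4])), ((np.float32(298.0), np.float32(150.0)), array([476.1, 181.6]))]
```

Depth from the two views agrees to about 2 mm. There are four pieces: a block in well B, a ball, a block and a cross. Next I'll measure the bin and the pegs.

```bash
cat > pegs.py <<'E'
from ortho import *
def pegs(tag,zlo=86,zhi=130,box=(400,570,-420,-220)):
    for n,im,d,P in clouds(tag):
        z=P[...,2]
        m=(d>0)&(z>zlo)&(z<zhi)&(P[...,0]>box[0])&(P[...,0]<box[1])&(P[...,1]>box[2])&(P[...,1]<box[3])
        k,l,s,c=cv2.connectedComponentsWithStats(m.astype(np.uint8))
        for i in range(1,k):
            if s[i,4]<15: continue
            q=P[l==i]; t=q[q[:,2]>np.percentile(q[:,2],95)-6]
            r=cv2.minAreaRect(t[:,:2].astype(np.float32))
            print(n,s[i],c[i].round(1),"ztop",np.percentile(q[:,2],90).round(1),"med",np.median(t,0).round(1),"rect",np.round(r[0],1),np.round(r[1],1))
            h=im[l==i]; 
E
python3 - <<'E'
from pegs import *
pegs("0")
for n,im,d,P in clouds("0"):
    z=P[...,2]
    m=(d>0)&(z>100)&(z<118)&(P[...,0]>340)&(P[...,0]<570)&(P[...,1]>250)&(P[...,1]<460)
    q=P[m][:,:2].astype(np.float32); r=cv2.minAreaRect(q); print(n,"bin",np.round(r[0],1),np.round(r[1],1),round(r[2],1))
    m=(d>0)&(z>38)&(z<52)&(P[...,0]>400)&(P[...,0]<570)&(P[...,1]>-420)&(P[...,1]<-225)
    m=cv2.morphologyEx(m.astype(np.uint8),cv2.MORPH_OPEN,np.ones((3,3)))>0
    q=P[m][:,:2].astype(np.float32); r=cv2.minAreaRect(q); print(n,"stand",np.round(r[0],1),np.round(r[1],1),round(r[2],1))
E
```

```text
top [360 226  13  10 106] [365.8 230.4] ztop 122.5 med [ 488.9 -305.8  120.8] rect [ 487.8 -305.6] [27.3 26.8]
top [386 233  13  10 112] [392.1 237.4] ztop 122.4 med [ 465.4 -383.1  120.6] rect [ 466.5 -383.1] [25.8 27.3]
scene [121 171  14  17 178] [127.9 178.8] ztop 121.7 med [ 487.7 -304.2  120.5] rect [ 485.6 -304.8] [29.3 28.1]
scene [ 88 175  15  16 181] [ 95.4 182.4] ztop 121.5 med [ 466.6 -381.5  120.2] rect [ 464.5 -381.5] [30.5 27.4]
top bin [456.4 349.5] [170.8 170. ] 88.6
top stand [ 477.4 -345.1] [161.9  80. ] 74.9
scene bin [453.  351.5] [174.6 178.1] 89.2
scene stand [ 474.9 -343. ] [161.7  86.4] 76.0
```

>>> move_arm(moves=[{"tx": 2.5,"ty": 2.2,"rz": 7},{"tx": 2.5,"ty": 2.2,"rz": 7},{"tx": 2.5,"ty": 2.2,"rz": 7},{"tx": 2.5,"ty": 2.2,"rz": 7},{"tx": 2.5,"ty": 2.2,"rz": 7},{"tx": 2.5,"ty": 2.2,"rz": 7},{"tx": 2.5,"ty": 2.2,"rz": 7},{"tx": 2.5,"ty": 2.2,"rz": 7},{"tx": 2.5,"ty": 2.2,"rz": 7},{"tx": 2.5,"ty": 2.2,"rz": 7},{"tx": 2.5,"ty": 2.2,"rz": 7},{"tx": 2.5,"ty": 2.2,"rz": 7},{"tx": 2.5,"ty": 2.2,"rz": 7},{"tx": 2.5,"ty": 2.2,"rz": 6},{"tx": 2.5,"ty": 2.2,"rz": 6}])

```text
$.moves[0]: bad value
```

>>> move_arm(moves=[{"tx": 2.5,"ty": 2.2,"tz": 0,"rx": 0,"ry": 0,"rz": 7,"gripper": 8.5}])

```text
time: 0.2
tool_pos: [190.8, -450.0, 255.3]
orientation: [[0.896, 0.444, -0.001], [0.444, -0.896, 0.001], [-0.001, -0.002, -1.0]]
ft_force: [1.1, 0.0, -0.5]
finger_gap: 85.1
```

>>> move_arm(moves=[{"tx": 2.5,"ty": 2.2,"tz": 0,"rx": 0,"ry": 0,"rz": 7,"gripper": 8.5},{"tx": 2.5,"ty": 2.2,"tz": 0,"rx": 0,"ry": 0,"rz": 7,"gripper": 8.5},{"tx": 2.5,"ty": 2.2,"tz": 0,"rx": 0,"ry": 0,"rz": 7,"gripper": 8.5},{"tx": 2.5,"ty": 2.2,"tz": 0,"rx": 0,"ry": 0,"rz": 7,"gripper": 8.5},{"tx": 2.5,"ty": 2.2,"tz": 0,"rx": 0,"ry": 0,"rz": 7,"gripper": 8.5},{"tx": 2.5,"ty": 2.2,"tz": 0,"rx": 0,"ry": 0,"rz": 7,"gripper": 8.5},{"tx": 2.5,"ty": 2.2,"tz": 0,"rx": 0,"ry": 0,"rz": 7,"gripper": 8.5},{"tx": 2.5,"ty": 2.2,"tz": 0,"rx": 0,"ry": 0,"rz": 7,"gripper": 8},{"tx": 2.5,"ty": 2.2,"tz": 0,"rx": 0,"ry": 0,"rz": 7,"gripper": 7},{"tx": 2.5,"ty": 2.2,"tz": -2,"rx": 0,"ry": 0,"rz": 7,"gripper": 6},{"tx": 2.5,"ty": 2.2,"tz": -2,"rx": 0,"ry": 0,"rz": 7,"gripper": 5},{"tx": 2.5,"ty": 2.2,"tz": -2,"rx": 0,"ry": 0,"rz": 7,"gripper": 5},{"tx": 2.5,"ty": 2.4,"tz": -2,"rx": 0,"ry": 0,"rz": 7,"gripper": 5},{"tx": 2.5,"ty": 2.4,"tz": -2,"rx": 0,"ry": 0,"rz": 6,"gripper": 5}], squeeze=30)

```text
time: 1.6
tool_pos: [551.8, -123.1, 151.1]
orientation: [[-0.606, 0.795, -0.002], [0.795, 0.606, -0.003], [-0.001, -0.003, -1.0]]
ft_force: [0.5, -1.1, -0.5]
finger_gap: 50.2
```

>>> move_arm(moves=[{"tx": -0.9,"ty": -1.4,"tz": -2,"rx": 0,"ry": 0,"rz": -4,"gripper": 4.2},{"tx": 0,"ty": 0,"tz": -2,"rx": 0,"ry": 0,"rz": 0,"gripper": 4.2},{"tx": 0,"ty": 0,"tz": 0,"rx": 0,"ry": 0,"rz": 0,"gripper": 4.2}])

```text
time: 1.9
tool_pos: [543.6, -132.8, 105.5]
orientation: [[-0.556, 0.831, -0.007], [0.831, 0.556, -0.001], [0.003, -0.006, -1.0]]
ft_force: [-0.2, 0.5, -0.4]
finger_gap: 41.9
```

```bash
cat > snap.py <<'E'
from h import *
import sys
def snap(tag):
    for n in("scene","top"):
        im,d=imaging.get_image(n); cv2.imwrite(f"pics/{n}{tag}.png",im); np.save(f"{n}{tag}.npy",d)
if __name__=="__main__": 
    snap(sys.argv[1])
    s=read_state(); print(s["time"],s["tool_pos"].round(1),s["ft_force"].round(1),round(s["finger_gap"],1))
E
python3 snap.py 1; python3 -c "
from h import *
crop('s',cv2.imread('pics/scene1.png'),80,90,340,250,3,'pics/s_1.png')"
```

```text
2.0 [ 544.8 -133.4  108.2] [-0.5  0.1  0. ] 41.8
```

View pics/s_1.png

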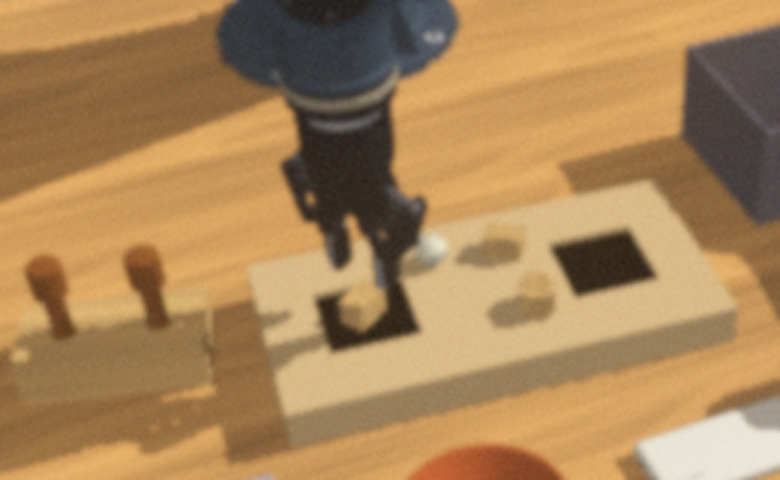

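The scene view shows the open jaws above the block in well B (crop 360,305), with the other pieces unmoved. I'll go down and grip it.

>>> move_arm(moves=[{"tx": -0.2,"ty": -0.3,"tz": -1.5,"rx": 0,"ry": 0,"rz": -0.5,"gripper": 4},{"tx": 0,"ty": 0,"tz": -1.5,"rx": 0,"ry": 0,"rz": 0,"gripper": 4},{"tx": 0,"ty": 0,"tz": -1.0,"rx": 0,"ry": 0,"rz": 0,"gripper": 4},{"tx": 0,"ty": 0,"tz": 0,"rx": 0,"ry": 0,"rz": 0,"gripper": 4}])

```text
time: 2.4
tool_pos: [545.4, -137.8, 72.5]
orientation: [[-0.548, 0.837, 0.003], [0.837, 0.548, -0.004], [-0.005, 0.001, -1.0]]
ft_force: [-0.5, 0.5, 1.0]
finger_gap: 40.0
```

>>> move_arm(moves=[{"tx": -0.3,"ty": 0.1,"tz": -0.8,"rx": 0,"ry": 0,"rz": 0,"gripper": 4},{"tx": 0,"ty": 0,"tz": 0,"rx": 0,"ry": 0,"rz": 0,"gripper": 4},{"tx": 0,"ty": 0,"tz": 0,"rx": 0,"ry": 0,"rz": 0,"gripper": 4}])

```text
time: 2.7
tool_pos: [543.2, -137.1, 66.1]
orientation: [[-0.548, 0.837, 0.006], [0.837, 0.548, -0.004], [-0.007, 0.002, -1.0]]
ft_force: [0.9, -0.4, 1.2]
finger_gap: 39.9
```

>>> move_arm(moves=[{"tx": 0,"ty": 0,"tz": -0.3,"rx": 0,"ry": 0,"rz": 0,"gripper": 3},{"tx": 0,"ty": 0,"tz": 0,"rx": 0,"ry": 0,"rz": 0,"gripper": 1.5},{"tx": 0,"ty": 0,"tz": 0,"rx": 0,"ry": 0,"rz": 0,"gripper": 1},{"tx": 0,"ty": 0,"tz": 0,"rx": 0,"ry": 0,"rz": 0,"gripper": 1},{"tx": 0,"ty": 0,"tz": 0,"rx": 0,"ry": 0,"rz": 0,"gripper": 1}], squeeze=30)

```text
time: 3.2
tool_pos: [543.8, -137.2, 63.8]
orientation: [[-0.548, 0.837, 0.007], [0.837, 0.548, -0.005], [-0.008, 0.003, -1.0]]
ft_force: [-0.2, 0.3, 0.2]
finger_gap: 22.9
```

>>> move_arm(moves=[{"tx": 0,"ty": 0,"tz": 2.5,"rx": 0,"ry": 0,"rz": 0,"gripper": 1},{"tx": 0,"ty": 0,"tz": 4,"rx": 0,"ry": 0,"rz": 0,"gripper": 1},{"tx": 0,"ty": 0,"tz": 4,"rx": 0,"ry": 0,"rz": 0,"gripper": 1},{"tx": -0.8,"ty": 4,"tz": 1,"rx": 0,"ry": 0,"rz": 0,"gripper": 1},{"tx": -0.8,"ty": 4,"tz": 0,"rx": 0,"ry": 0,"rz": 0,"gripper": 1},{"tx": -0.8,"ty": 4,"tz": 0,"rx": 0,"ry": 0,"rz": 0,"gripper": 1},{"tx": -0.8,"ty": 4,"tz": 0,"rx": 0,"ry": 0,"rz": 0,"gripper": 1},{"tx": -0.8,"ty": 4,"tz": 0,"rx": 0,"ry": 0,"rz": 0,"gripper": 1},{"tx": -0.8,"ty": 4,"tz": 0,"rx": 0,"ry": 0,"rz": 0,"gripper": 1},{"tx": -0.8,"ty": 4,"tz": 0,"rx": 0,"ry": 0,"rz": 0,"gripper": 1},{"tx": -0.8,"ty": 4,"tz": 0,"rx": 0,"ry": 0,"rz": 0,"gripper": 1},{"tx": -0.8,"ty": 4,"tz": 0,"rx": 0,"ry": 0,"rz": 0,"gripper": 1},{"tx": -0.8,"ty": 4,"tz": 0,"rx": 0,"ry": 0,"rz": 0,"gripper": 1},{"tx": -0.8,"ty": 4,"tz": 0,"rx": 0,"ry": 0,"rz": 0,"gripper": 1}])

```text
time: 4.6
tool_pos: [450.1, 315.0, 184.6]
orientation: [[-0.541, 0.841, 0.01], [0.841, 0.541, -0.004], [-0.009, 0.007, -1.0]]
ft_force: [1.8, 0.8, -1.0]
finger_gap: 23.2
```

>>> move_arm(moves=[{"tx": 0.4,"ty": 2.2,"tz": -1,"rx": 0,"ry": 0,"rz": 0,"gripper": 1},{"tx": 0,"ty": 0,"tz": -3,"rx": 0,"ry": 0,"rz": 0,"gripper": 1},{"tx": 0,"ty": 0,"tz": -3,"rx": 0,"ry": 0,"rz": 0,"gripper": 1},{"tx": 0,"ty": 0,"tz": 0,"rx": 0,"ry": 0,"rz": 0,"gripper": 1}])

```text
time: 5.0
tool_pos: [452.3, 344.3, 113.1]
orientation: [[-0.547, 0.837, 0.012], [0.837, 0.547, -0.001], [-0.007, 0.009, -1.0]]
ft_force: [-0.1, -0.9, -0.1]
finger_gap: 23.5
```

>>> move_arm(moves=[{"tx": 0,"ty": 0,"tz": -1,"rx": 0,"ry": 0,"rz": 0,"gripper": 1},{"tx": 0,"ty": 0,"tz": 0,"rx": 0,"ry": 0,"rz": 0,"gripper": 5},{"tx": 0,"ty": 0,"tz": 0,"rx": 0,"ry": 0,"rz": 0,"gripper": 5},{"tx": 0,"ty": 0,"tz": 0,"rx": 0,"ry": 0,"rz": 0,"gripper": 5},{"tx": 0,"ty": 0,"tz": 2,"rx": 0,"ry": 0,"rz": 0,"gripper": 5},{"tx": 0,"ty": 0,"tz": 4,"rx": 0,"ry": 0,"rz": 0,"gripper": 5},{"tx": 0,"ty": 0,"tz": 4,"rx": 0,"ry": 0,"rz": 0,"gripper": 5}])

```text
time: 5.7
tool_pos: [451.9, 342.5, 206.3]
orientation: [[-0.545, 0.838, 0.01], [0.838, 0.545, -0.003], [-0.008, 0.007, -1.0]]
ft_force: [0.2, 0.6, 0.4]
finger_gap: 50.3
```

```bash
python3 snap.py 2; python3 -c "
from ortho import *
debris('2')
crop('s',cv2.imread('pics/scene2.png'),80,60,400,250,2.5,'pics/s_2.png')"
```

```text
5.8 [454.  344.2 210.6] [ 0.7 -0.  -0.7] 49.7
top [255 189  11  12  92] top z 67.9 ctr [601.2   3.9] mean [601.1   3.8  66. ] rect [601.3   3.2] [29.  33.4] 62.8 col [156. 207. 234.]
top [254 216  13  12  83] top z 66.6 ctr [518.2   4.7] mean [518.2   5.3  64.7] rect [517.7   6. ] [32.4 24.7] 55.8 col [160. 212. 237.]
top [277 221   9   9  69] top z 67.8 ctr [505.5 -59.7] mean [505.2 -60.9  66.9] rect [505.5 -61.3] [21.4 18.3] 89.6 col [202. 217. 220.]
scene [241 164  14  10 121] top z 66.1 ctr [517.9   7.6] mean [517.5   7.2  64.9] rect [517.6   6.7] [32.8 25.9] 54.7 col [ 97. 149. 184.]
scene [219 168  11  10  84] top z 67.6 ctr [506.3 -59.2] mean [505.7 -58.9  66.1] rect [503.7 -58.7] [24.4 20. ] 73.6 col [155. 181. 190.]
scene [254 180  12  14 134] top z 67.2 ctr [598.8   4.3] mean [599.8   4.5  65.6] rect [598.3   5.4] [26.2 42. ] 67.0 col [ 97. 149. 184.]
```

View pics/s_2.png

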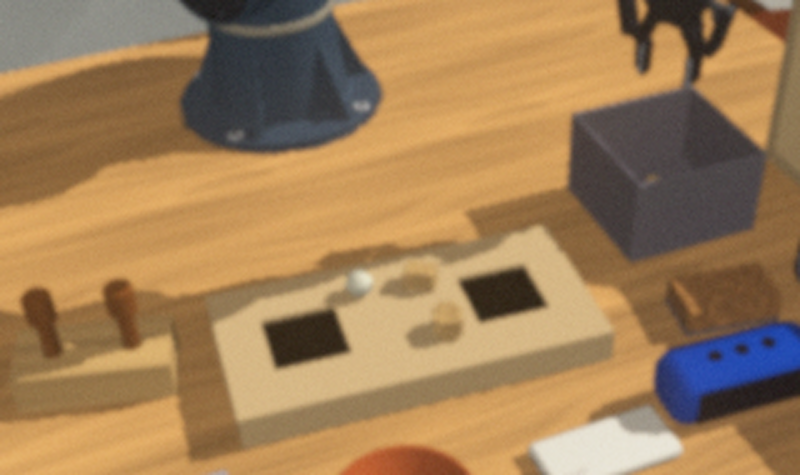

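The first block is in the bin (crop 652,178) and the other three haven't moved. Next is the block at (518,6).

>>> move_arm(moves=[{"tx": 0.6,"ty": -3.2,"tz": 0,"rx": 0,"ry": 0,"rz": -7,"gripper": 5},{"tx": 0.6,"ty": -3.2,"tz": 0,"rx": 0,"ry": 0,"rz": -7,"gripper": 5},{"tx": 0.6,"ty": -3.2,"tz": 0,"rx": 0,"ry": 0,"rz": -7,"gripper": 5},{"tx": 0.6,"ty": -3.2,"tz": 0,"rx": 0,"ry": 0,"rz": -7,"gripper": 5},{"tx": 0.6,"ty": -3.2,"tz": 0,"rx": 0,"ry": 0,"rz": -7,"gripper": 4.5},{"tx": 0.6,"ty": -3.2,"tz": 0,"rx": 0,"ry": 0,"rz": -7,"gripper": 4.5},{"tx": 0.6,"ty": -3.2,"tz": -2,"rx": 0,"ry": 0,"rz": -7,"gripper": 4.5},{"tx": 0.6,"ty": -3.2,"tz": -3,"rx": 0,"ry": 0,"rz": -7,"gripper": 4.5},{"tx": 0.6,"ty": -3.2,"tz": -2,"rx": 0,"ry": 0,"rz": -5,"gripper": 4.5},{"tx": 0.6,"ty": -2,"tz": -2,"rx": 0,"ry": 0,"rz": 0,"gripper": 4.5},{"tx": 0,"ty": -1,"tz": 0,"rx": 0,"ry": 0,"rz": 0,"gripper": 4.5},{"tx": 0,"ty": 0,"tz": 0,"rx": 0,"ry": 0,"rz": 0,"gripper": 4.5}])

```text
time: 7.0
tool_pos: [518.5, 14.5, 128.4]
orientation: [[0.509, 0.86, 0.029], [0.861, -0.508, -0.016], [0.001, 0.033, -0.999]]
ft_force: [-0.6, 0.9, 1.0]
finger_gap: 44.9
```

>>> move_arm(moves=[{"tx": 0,"ty": -0.85,"tz": -1.5,"rx": 0.9,"ry": 1.7,"rz": -4.4,"gripper": 4.5},{"tx": 0,"ty": 0,"tz": -1.5,"rx": 0,"ry": 0,"rz": 0,"gripper": 4.5},{"tx": 0,"ty": 0,"tz": -1.5,"rx": 0,"ry": 0,"rz": 0,"gripper": 4.5},{"tx": 0,"ty": 0,"tz": -0.8,"rx": 0,"ry": 0,"rz": 0,"gripper": 4.5},{"tx": 0,"ty": 0,"tz": 0,"rx": 0,"ry": 0,"rz": 0,"gripper": 4.5},{"tx": 0,"ty": 0,"tz": 0,"rx": 0,"ry": 0,"rz": 0,"gripper": 4.5}])

```text
time: 7.6
tool_pos: [522.0, 10.4, 81.7]
orientation: [[0.571, 0.821, 0.008], [0.821, -0.571, 0.001], [0.005, 0.006, -1.0]]
ft_force: [0.3, -0.5, 0.9]
finger_gap: 45.0
```

>>> move_arm(moves=[{"tx": -0.4,"ty": -0.4,"tz": -0.9,"rx": 0,"ry": 0,"rz": 0,"gripper": 4.5},{"tx": 0,"ty": 0,"tz": -0.5,"rx": 0,"ry": 0,"rz": 0,"gripper": 4.5},{"tx": 0,"ty": 0,"tz": 0,"rx": 0,"ry": 0,"rz": 0,"gripper": 4.5},{"tx": 0,"ty": 0,"tz": 0,"rx": 0,"ry": 0,"rz": 0,"gripper": 4.5}])

```text
time: 8.0
tool_pos: [518.5, 6.5, 68.4]
orientation: [[0.571, 0.821, 0.011], [0.821, -0.571, 0.001], [0.007, 0.008, -1.0]]
ft_force: [-0.4, -0.6, 0.7]
finger_gap: 44.8
```

Aligned. I'll close, lift and carry it to the bin.

>>> move_arm(moves=[{"tx": 0,"ty": 0,"tz": -0.1,"rx": 0,"ry": 0,"rz": 0,"gripper": 3},{"tx": 0,"ty": 0,"tz": 0,"rx": 0,"ry": 0,"rz": 0,"gripper": 1.5},{"tx": 0,"ty": 0,"tz": 0,"rx": 0,"ry": 0,"rz": 0,"gripper": 1},{"tx": 0,"ty": 0,"tz": 0,"rx": 0,"ry": 0,"rz": 0,"gripper": 1},{"tx": 0,"ty": 0,"tz": 0,"rx": 0,"ry": 0,"rz": 0,"gripper": 1},{"tx": 0,"ty": 0,"tz": 2.5,"rx": 0,"ry": 0,"rz": 0,"gripper": 1},{"tx": 0,"ty": 0,"tz": 4,"rx": 0,"ry": 0,"rz": 0,"gripper": 1},{"tx": 0,"ty": 0,"tz": 4,"rx": 0,"ry": 0,"rz": 0,"gripper": 1},{"tx": -0.7,"ty": 4,"tz": 1,"rx": 0,"ry": 0,"rz": 0,"gripper": 1},{"tx": -0.7,"ty": 4,"tz": 0,"rx": 0,"ry": 0,"rz": 0,"gripper": 1},{"tx": -0.7,"ty": 4,"tz": 0,"rx": 0,"ry": 0,"rz": 0,"gripper": 1},{"tx": -0.7,"ty": 4,"tz": 0,"rx": 0,"ry": 0,"rz": 0,"gripper": 1},{"tx": -0.7,"ty": 4,"tz": 0,"rx": 0,"ry": 0,"rz": 0,"gripper": 1},{"tx": -0.7,"ty": 4,"tz": 0,"rx": 0,"ry": 0,"rz": 0,"gripper": 1},{"tx": -0.7,"ty": 4,"tz": 0,"rx": 0,"ry": 0,"rz": 0,"gripper": 1},{"tx": -0.7,"ty": 3,"tz": 0,"rx": 0,"ry": 0,"rz": 0,"gripper": 1},{"tx": 0,"ty": 0,"tz": 0,"rx": 0,"ry": 0,"rz": 0,"gripper": 1}])

```text
time: 9.7
tool_pos: [458.2, 327.9, 188.1]
orientation: [[0.574, 0.819, 0.013], [0.819, -0.574, 0.003], [0.01, 0.009, -1.0]]
ft_force: [-0.6, 0.1, 0.2]
finger_gap: 24.7
```

>>> move_arm(moves=[{"tx": 0,"ty": 1.8,"tz": -2,"rx": 0,"ry": 0,"rz": 0,"gripper": 1},{"tx": 0,"ty": 0,"tz": -3,"rx": 0,"ry": 0,"rz": 0,"gripper": 1},{"tx": 0,"ty": 0,"tz": -3,"rx": 0,"ry": 0,"rz": 0,"gripper": 1},{"tx": 0,"ty": 0,"tz": 0,"rx": 0,"ry": 0,"rz": 0,"gripper": 1},{"tx": 0,"ty": 0,"tz": 0,"rx": 0,"ry": 0,"rz": 0,"gripper": 5},{"tx": 0,"ty": 0,"tz": 0,"rx": 0,"ry": 0,"rz": 0,"gripper": 5},{"tx": 0,"ty": 0,"tz": 0,"rx": 0,"ry": 0,"rz": 0,"gripper": 5},{"tx": 0,"ty": 0,"tz": 2,"rx": 0,"ry": 0,"rz": 0,"gripper": 5},{"tx": 0,"ty": 0,"tz": 4,"rx": 0,"ry": 0,"rz": 0,"gripper": 5},{"tx": 0,"ty": 0,"tz": 4,"rx": 0,"ry": 0,"rz": 0,"gripper": 5},{"tx": 0,"ty": 0,"tz": 0,"rx": 0,"ry": 0,"rz": 0,"gripper": 5}])

```text
time: 10.8
tool_pos: [460.1, 345.9, 217.4]
orientation: [[0.574, 0.818, 0.02], [0.818, -0.575, 0.007], [0.017, 0.012, -1.0]]
ft_force: [-0.1, 0.6, -0.0]
finger_gap: 50.0
```

```bash
python3 snap.py 3; python3 -c "
from ortho import *
debris('3')
crop('s',cv2.imread('pics/scene3.png'),80,60,400,250,2.5,'pics/s_3.png')"
```

```text
10.9 [459.  345.1 213. ] [-0.5  0.8 -0.5] 49.8
top [255 189  11  12  93] top z 67.3 ctr [601.6   3.8] mean [601.3   2.8  65.6] rect [601.4   2.3] [27.9 31.2] 89.5 col [156. 207. 233.]
top [277 221   9   9  68] top z 68.3 ctr [505.4 -59.7] mean [505.1 -60.9  66.7] rect [504.  -61.2] [21.5 21.6] 0.5 col [202. 217. 220.]
scene [219 168  11  10  82] top z 68.2 ctr [505.8 -60.2] mean [505.6 -60.3  66.8] rect [503.1 -60.2] [21.4 23.7] 84.4 col [153. 178. 187.]
scene [254 180  12  14 136] top z 67.6 ctr [599.5   4.5] mean [599.5   4.7  65.9] rect [598.4   5.3] [26.1 38.8] 66.4 col [ 96. 147. 182.]
```

View pics/s_3.png

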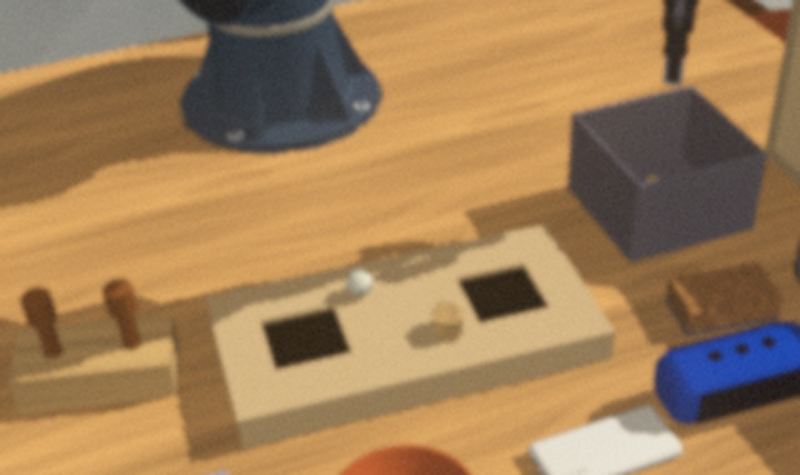

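Only the ball (505,-60) and the cross (600,4) remain. I'll take the cross next, across its 34 mm side.

>>> move_arm(moves=[{"tx": 1.4,"ty": -3.4,"tz": 0,"rx": -0.4,"ry": 1.1,"rz": 2,"gripper": 5.3},{"tx": 1.4,"ty": -3.4,"tz": 0,"rx": 0,"ry": 0,"rz": 2,"gripper": 5.3},{"tx": 1.4,"ty": -3.4,"tz": 0,"rx": 0,"ry": 0,"rz": 2,"gripper": 5.3},{"tx": 1.4,"ty": -3.4,"tz": 0,"rx": 0,"ry": 0,"rz": 2,"gripper": 5.3},{"tx": 1.4,"ty": -3.4,"tz": 0,"rx": 0,"ry": 0,"rz": 2,"gripper": 5.3},{"tx": 1.4,"ty": -3.4,"tz": 0,"rx": 0,"ry": 0,"rz": 2,"gripper": 5.3},{"tx": 1.4,"ty": -3.4,"tz": -2,"rx": 0,"ry": 0,"rz": 0,"gripper": 5.3},{"tx": 1.4,"ty": -3.4,"tz": -3,"rx": 0,"ry": 0,"rz": 0,"gripper": 5.3},{"tx": 1.4,"ty": -3,"tz": -2,"rx": 0,"ry": 0,"rz": 0,"gripper": 5.3},{"tx": 1.4,"ty": -2,"tz": -2,"rx": 0,"ry": 0,"rz": 0,"gripper": 5.3},{"tx": 0,"ty": 0,"tz": 0,"rx": 0,"ry": 0,"rz": 0,"gripper": 5.3},{"tx": 0,"ty": 0,"tz": 0,"rx": 0,"ry": 0,"rz": 0,"gripper": 5.3}])

```text
time: 12.1
tool_pos: [596.6, 8.1, 109.1]
orientation: [[0.382, 0.924, -0.016], [0.924, -0.382, -0.006], [-0.011, -0.012, -1.0]]
ft_force: [-0.2, 0.3, 0.7]
finger_gap: 52.9
```

>>> move_arm(moves=[{"tx": 0.4,"ty": -0.4,"tz": -1.4,"rx": 0.3,"ry": -0.9,"rz": 0,"gripper": 5.3},{"tx": 0,"ty": 0,"tz": -1.4,"rx": 0,"ry": 0,"rz": 0,"gripper": 5.3},{"tx": 0,"ty": 0,"tz": -0.8,"rx": 0,"ry": 0,"rz": 0,"gripper": 5.3},{"tx": 0,"ty": 0,"tz": 0,"rx": 0,"ry": 0,"rz": 0,"gripper": 5.3},{"tx": 0,"ty": 0,"tz": 0,"rx": 0,"ry": 0,"rz": 0,"gripper": 5.3}])

```text
time: 12.6
tool_pos: [599.8, 7.2, 73.7]
orientation: [[0.379, 0.925, 0.001], [0.925, -0.379, 0.0], [0.001, 0.001, -1.0]]
ft_force: [0.5, -0.1, 0.2]
finger_gap: 53.3
```

>>> move_arm(moves=[{"tx": 0.05,"ty": -0.3,"tz": -0.6,"rx": 0,"ry": 0,"rz": 0,"gripper": 5},{"tx": 0,"ty": 0,"tz": 0,"rx": 0,"ry": 0,"rz": 0,"gripper": 4.5},{"tx": 0,"ty": 0,"tz": 0,"rx": 0,"ry": 0,"rz": 0,"gripper": 3},{"tx": 0,"ty": 0,"tz": 0,"rx": 0,"ry": 0,"rz": 0,"gripper": 1},{"tx": 0,"ty": 0,"tz": 0,"rx": 0,"ry": 0,"rz": 0,"gripper": 1},{"tx": 0,"ty": 0,"tz": 0,"rx": 0,"ry": 0,"rz": 0,"gripper": 1}])

```text
time: 13.2
tool_pos: [601.5, 4.5, 69.5]
orientation: [[0.379, 0.926, 0.005], [0.926, -0.379, 0.0], [0.002, 0.004, -1.0]]
ft_force: [0.6, -0.4, -0.6]
finger_gap: 33.3
```

>>> move_arm(moves=[{"tx": 0,"ty": 0,"tz": 2.5,"rx": 0,"ry": 0,"rz": 0,"gripper": 1},{"tx": 0,"ty": 0,"tz": 4,"rx": 0,"ry": 0,"rz": 0,"gripper": 1},{"tx": 0,"ty": 0,"tz": 4,"rx": 0,"ry": 0,"rz": 0,"gripper": 1},{"tx": -1.5,"ty": 4,"tz": 1,"rx": 0,"ry": 0,"rz": 0,"gripper": 1},{"tx": -1.6,"ty": 4,"tz": 0,"rx": 0,"ry": 0,"rz": 0,"gripper": 1},{"tx": -1.7,"ty": 4,"tz": 0,"rx": 0,"ry": 0,"rz": 0,"gripper": 1},{"tx": -1.7,"ty": 4,"tz": 0,"rx": 0,"ry": 0,"rz": 0,"gripper": 1},{"tx": -1.7,"ty": 4,"tz": 0,"rx": 0,"ry": 0,"rz": 0,"gripper": 1},{"tx": -1.7,"ty": 4,"tz": 0,"rx": 0,"ry": 0,"rz": 0,"gripper": 1},{"tx": -1.7,"ty": 4,"tz": 0,"rx": 0,"ry": 0,"rz": 0,"gripper": 1},{"tx": -1.7,"ty": 3,"tz": 0,"rx": 0,"ry": 0,"rz": 0,"gripper": 1},{"tx": -1.0,"ty": 1.5,"tz": 0,"rx": 0,"ry": 0,"rz": 0,"gripper": 1},{"tx": 0,"ty": 0,"tz": 0,"rx": 0,"ry": 0,"rz": 0,"gripper": 1}])

```text
time: 14.5
tool_pos: [450.3, 340.4, 189.6]
orientation: [[0.382, 0.924, 0.006], [0.924, -0.382, 0.002], [0.004, 0.005, -1.0]]
ft_force: [0.0, -1.4, -0.7]
finger_gap: 33.4
```

>>> move_arm(moves=[{"tx": 0.3,"ty": 0.9,"tz": -2,"rx": 0,"ry": 0,"rz": 0,"gripper": 1},{"tx": 0,"ty": 0,"tz": -3,"rx": 0,"ry": 0,"rz": 0,"gripper": 1},{"tx": 0,"ty": 0,"tz": -2.5,"rx": 0,"ry": 0,"rz": 0,"gripper": 1},{"tx": 0,"ty": 0,"tz": 0,"rx": 0,"ry": 0,"rz": 0,"gripper": 1},{"tx": 0,"ty": 0,"tz": 0,"rx": 0,"ry": 0,"rz": 0,"gripper": 6},{"tx": 0,"ty": 0,"tz": 0,"rx": 0,"ry": 0,"rz": 0,"gripper": 6},{"tx": 0,"ty": 0,"tz": 0,"rx": 0,"ry": 0,"rz": 0,"gripper": 6},{"tx": 0,"ty": 0,"tz": 2,"rx": 0,"ry": 0,"rz": 0,"gripper": 5},{"tx": 0,"ty": 0,"tz": 4,"rx": 0,"ry": 0,"rz": 0,"gripper": 5},{"tx": 0,"ty": 0,"tz": 4,"rx": 0,"ry": 0,"rz": 0,"gripper": 5},{"tx": 0,"ty": 0,"tz": 0,"rx": 0,"ry": 0,"rz": 0,"gripper": 5}])

```text
time: 15.6
tool_pos: [456.7, 347.6, 223.4]
orientation: [[0.383, 0.923, 0.013], [0.923, -0.384, 0.006], [0.011, 0.01, -1.0]]
ft_force: [1.1, -0.0, -0.3]
finger_gap: 49.8
```

```bash
python3 snap.py 4; python3 -c "
from ortho import *
debris('4')
crop('s',cv2.imread('pics/scene4.png'),80,60,400,250,2.5,'pics/s_4.png')"
```

```text
15.7 [455.6 346.7 219. ] [-0.9  0.8 -0.5] 50.1
top [277 221   9   9  69] top z 69.2 ctr [505.5 -59.9] mean [506.3 -61.   67.2] rect [507.  -61.3] [21.5 21.4] 89.6 col [201. 216. 219.]
scene [219 168  11  10  84] top z 67.2 ctr [505.7 -59.8] mean [505.5 -59.5  65.9] rect [503.2 -58.9] [23.8 22.3] 39.7 col [152. 178. 188.]
```

View pics/s_4.png

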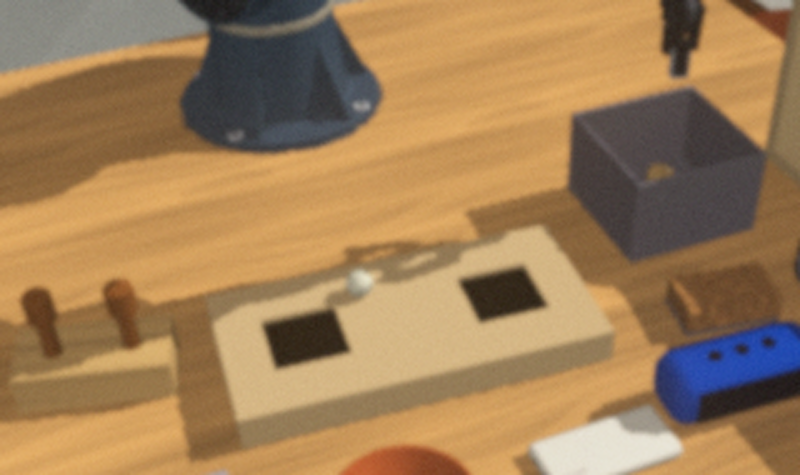

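The cross is in the bin. Now the ball.

>>> move_arm(moves=[{"tx": 0.5,"ty": -3.6,"tz": 0,"rx": -0.3,"ry": 0.7,"rz": 0,"gripper": 5.3},{"tx": 0.5,"ty": -4,"tz": 0,"rx": 0,"ry": 0,"rz": 0,"gripper": 5.3},{"tx": 0.5,"ty": -4,"tz": 0,"rx": 0,"ry": 0,"rz": 0,"gripper": 5.3},{"tx": 0.5,"ty": -4,"tz": 0,"rx": 0,"ry": 0,"rz": 0,"gripper": 5.3},{"tx": 0.5,"ty": -4,"tz": 0,"rx": 0,"ry": 0,"rz": 0,"gripper": 5.3},{"tx": 0.5,"ty": -4,"tz": 0,"rx": 0,"ry": 0,"rz": 0,"gripper": 5.3},{"tx": 0.5,"ty": -4,"tz": -2,"rx": 0,"ry": 0,"rz": 0,"gripper": 5.3},{"tx": 0.5,"ty": -4,"tz": -3,"rx": 0,"ry": 0,"rz": 0,"gripper": 5.3},{"tx": 0.5,"ty": -4,"tz": -2,"rx": 0,"ry": 0,"rz": 0,"gripper": 5.3},{"tx": 0,"ty": -2,"tz": -2,"rx": 0,"ry": 0,"rz": 0,"gripper": 5.3},{"tx": 0,"ty": 0,"tz": 0,"rx": 0,"ry": 0,"rz": 0,"gripper": 5.3},{"tx": 0,"ty": 0,"tz": 0,"rx": 0,"ry": 0,"rz": 0,"gripper": 5.3}])

```text
time: 16.9
tool_pos: [493.8, -43.4, 117.3]
orientation: [[0.382, 0.924, -0.015], [0.924, -0.382, -0.004], [-0.009, -0.012, -1.0]]
ft_force: [1.7, 0.8, -0.4]
finger_gap: 52.9
```

>>> move_arm(moves=[{"tx": 1.2,"ty": -1.7,"tz": -1.0,"rx": 0.2,"ry": -0.9,"rz": 0,"gripper": 5.3},{"tx": 0,"ty": 0,"tz": -1.4,"rx": 0,"ry": 0,"rz": 0,"gripper": 5.3},{"tx": 0,"ty": 0,"tz": -1.0,"rx": 0,"ry": 0,"rz": 0,"gripper": 5.3},{"tx": 0,"ty": 0,"tz": 0,"rx": 0,"ry": 0,"rz": 0,"gripper": 5.3},{"tx": 0,"ty": 0,"tz": 0,"rx": 0,"ry": 0,"rz": 0,"gripper": 5.3}])

```text
time: 17.4
tool_pos: [506.9, -57.1, 84.0]
orientation: [[0.378, 0.926, 0.003], [0.926, -0.378, 0.0], [0.002, 0.003, -1.0]]
ft_force: [-0.2, -0.6, 0.1]
finger_gap: 53.2
```

>>> move_arm(moves=[{"tx": -0.1,"ty": -0.3,"tz": -1.3,"rx": 0,"ry": 0,"rz": 0,"gripper": 5},{"tx": 0,"ty": 0,"tz": -0.3,"rx": 0,"ry": 0,"rz": 0,"gripper": 5},{"tx": 0,"ty": 0,"tz": 0,"rx": 0,"ry": 0,"rz": 0,"gripper": 5},{"tx": 0,"ty": 0,"tz": 0,"rx": 0,"ry": 0,"rz": 0,"gripper": 4}])

```text
time: 17.8
tool_pos: [507.2, -58.7, 70.4]
orientation: [[0.376, 0.927, 0.006], [0.927, -0.376, 0.0], [0.003, 0.006, -1.0]]
ft_force: [0.3, -0.7, 0.1]
finger_gap: 40.4
```

>>> move_arm(moves=[{"tx": -0.1,"ty": -0.1,"tz": -0.4,"rx": 0,"ry": 0,"rz": 0,"gripper": 4},{"tx": 0,"ty": 0,"tz": 0,"rx": 0,"ry": 0,"rz": 0,"gripper": 3},{"tx": 0,"ty": 0,"tz": 0,"rx": 0,"ry": 0,"rz": 0,"gripper": 1},{"tx": 0,"ty": 0,"tz": 0,"rx": 0,"ry": 0,"rz": 0,"gripper": 1},{"tx": 0,"ty": 0,"tz": 0,"rx": 0,"ry": 0,"rz": 0,"gripper": 1},{"tx": 0,"ty": 0,"tz": 2,"rx": 0,"ry": 0,"rz": 0,"gripper": 1},{"tx": 0,"ty": 0,"tz": 3,"rx": 0,"ry": 0,"rz": 0,"gripper": 1},{"tx": 0,"ty": 0,"tz": 3,"rx": 0,"ry": 0,"rz": 0,"gripper": 1},{"tx": 0,"ty": 0,"tz": 3,"rx": 0,"ry": 0,"rz": 0,"gripper": 1}])

```text
time: 18.7
tool_pos: [503.4, -59.3, 176.8]
orientation: [[0.376, 0.927, -0.0], [0.927, -0.376, 0.001], [0.001, -0.001, -1.0]]
ft_force: [1.2, -0.2, -0.4]
finger_gap: 36.7
```

```bash
python3 snap.py 5; python3 -c "
from ortho import *
debris('5')
crop('s',cv2.imread('pics/scene5.png'),80,60,400,250,2.5,'pics/s_5.png')"
```

```text
18.8 [505.6 -59.6 179.5] [ 1.6 -0.2  0.4] 36.5
```

View pics/s_5.png

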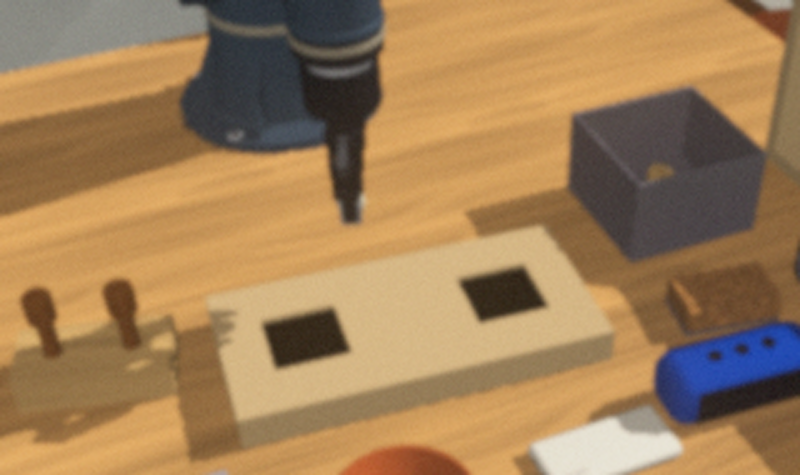

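The board is clear and the ball is in the jaws (crop 352,210). I'll carry it to the bin.

>>> move_arm(moves=[{"tx": -0.5,"ty": 3,"tz": 1,"rx": 0,"ry": 0,"rz": 0,"gripper": 1},{"tx": -0.5,"ty": 4,"tz": 0,"rx": 0,"ry": 0,"rz": 0,"gripper": 1},{"tx": -0.5,"ty": 4,"tz": 0,"rx": 0,"ry": 0,"rz": 0,"gripper": 1},{"tx": -0.5,"ty": 4,"tz": 0,"rx": 0,"ry": 0,"rz": 0,"gripper": 1},{"tx": -0.5,"ty": 4,"tz": 0,"rx": 0,"ry": 0,"rz": 0,"gripper": 1},{"tx": -0.5,"ty": 4,"tz": 0,"rx": 0,"ry": 0,"rz": 0,"gripper": 1},{"tx": -0.5,"ty": 4,"tz": 0,"rx": 0,"ry": 0,"rz": 0,"gripper": 1},{"tx": -0.5,"ty": 4,"tz": 0,"rx": 0,"ry": 0,"rz": 0,"gripper": 1},{"tx": -0.5,"ty": 4,"tz": 0,"rx": 0,"ry": 0,"rz": 0,"gripper": 1},{"tx": -0.5,"ty": 3,"tz": 0,"rx": 0,"ry": 0,"rz": 0,"gripper": 1},{"tx": 0,"ty": 1.5,"tz": 0,"rx": 0,"ry": 0,"rz": 0,"gripper": 1},{"tx": 0,"ty": 0,"tz": 0,"rx": 0,"ry": 0,"rz": 0,"gripper": 1}])

```text
time: 20.0
tool_pos: [450.0, 349.2, 183.9]
orientation: [[0.379, 0.925, 0.004], [0.925, -0.379, -0.002], [-0.001, 0.004, -1.0]]
ft_force: [-0.1, -0.6, -1.4]
finger_gap: 36.6
```

>>> move_arm(moves=[{"tx": 0.3,"ty": 0,"tz": -2,"rx": 0,"ry": 0,"rz": 0,"gripper": 1},{"tx": 0,"ty": 0,"tz": -3,"rx": 0,"ry": 0,"rz": 0,"gripper": 1},{"tx": 0,"ty": 0,"tz": -2.2,"rx": 0,"ry": 0,"rz": 0,"gripper": 1},{"tx": 0,"ty": 0,"tz": 0,"rx": 0,"ry": 0,"rz": 0,"gripper": 1},{"tx": 0,"ty": 0,"tz": 0,"rx": 0,"ry": 0,"rz": 0,"gripper": 6},{"tx": 0,"ty": 0,"tz": 0,"rx": 0,"ry": 0,"rz": 0,"gripper": 6},{"tx": 0,"ty": 0,"tz": 0,"rx": 0,"ry": 0,"rz": 0,"gripper": 6},{"tx": 0,"ty": 0,"tz": 2,"rx": 0,"ry": 0,"rz": 0,"gripper": 6},{"tx": 0,"ty": 0,"tz": 4,"rx": 0,"ry": 0,"rz": 0,"gripper": 6},{"tx": 0,"ty": 0,"tz": 4,"rx": 0,"ry": 0,"rz": 0,"gripper": 6},{"tx": 0,"ty": 0,"tz": 3,"rx": 0,"ry": 0,"rz": 0,"gripper": 6},{"tx": 0,"ty": 0,"tz": 0,"rx": 0,"ry": 0,"rz": 0,"gripper": 6}])

```text
time: 21.2
tool_pos: [455.6, 343.1, 250.7]
orientation: [[0.383, 0.924, 0.009], [0.924, -0.383, -0.0], [0.003, 0.008, -1.0]]
ft_force: [0.1, 0.3, 0.3]
finger_gap: 60.0
```

```bash
python3 snap.py 6; python3 -c "
from ortho import *
debris('6')
crop('s',cv2.imread('pics/scene6.png'),80,60,400,250,2.5,'pics/s_6.png')
crop('s',cv2.imread('pics/top6.png'),100,130,420,280,2.5,'pics/t_6.png')
print(read_state()['joint_pos'].round(1))"
```

```text
21.3 [454.8 342.5 247. ] [ 0.1 -0.1  0. ] 60.1
[ 37.1  20.5   7.8  77.2  -0.3 149.7]
```

View pics/s_6.png

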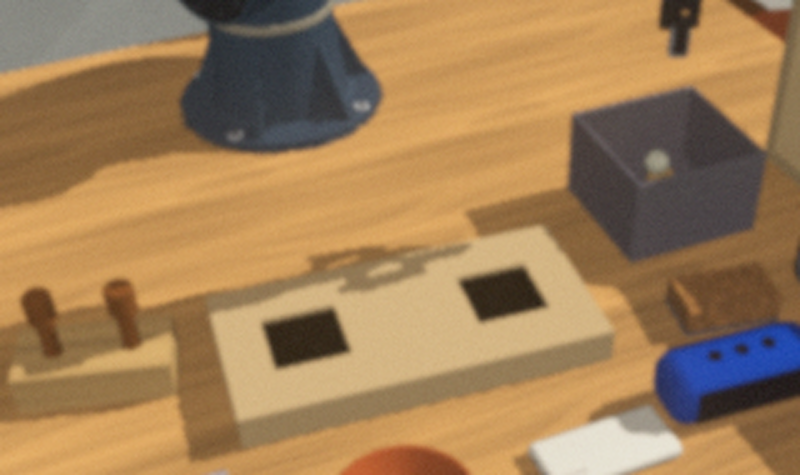

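View pics/t_6.png

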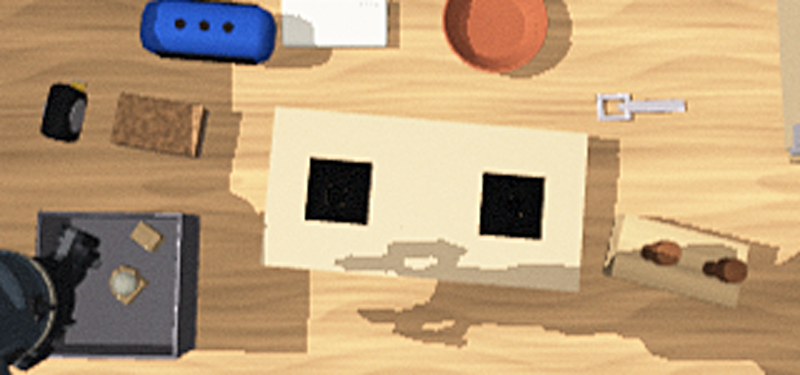

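The board is clear and the ball is in the bin, resting on a block (top crop 125,283). I'll fly to the nearer peg and re-measure the wells from this clean view.

>>> move_arm(moves=[{"tx": 0.2,"ty": -3,"tz": 0,"rx": 0,"ry": 0.4,"rz": 0,"gripper": 5.5},{"tx": 0.2,"ty": -4.2,"tz": 0,"rx": 0,"ry": 0,"rz": 0,"gripper": 5.5},{"tx": 0.2,"ty": -4.2,"tz": 0,"rx": 0,"ry": 0,"rz": 0,"gripper": 5.5},{"tx": 0.2,"ty": -4.2,"tz": 0,"rx": 0,"ry": 0,"rz": 0,"gripper": 5.5},{"tx": 0.2,"ty": -4.2,"tz": 0,"rx": 0,"ry": 0,"rz": 0,"gripper": 5.5},{"tx": 0.2,"ty": -4.2,"tz": 0,"rx": 0,"ry": 0,"rz": 0,"gripper": 5.5},{"tx": 0.2,"ty": -4.2,"tz": 0,"rx": 0,"ry": 0,"rz": 0,"gripper": 5.5},{"tx": 0.2,"ty": -4.2,"tz": 0,"rx": 0,"ry": 0,"rz": 0,"gripper": 5.5},{"tx": 0.2,"ty": -4.2,"tz": 0,"rx": 0,"ry": 0,"rz": 0,"gripper": 5.5},{"tx": 0.2,"ty": -4.2,"tz": 0,"rx": 0,"ry": 0,"rz": 0,"gripper": 5.5},{"tx": 0.2,"ty": -4.2,"tz": 0,"rx": 0,"ry": 0,"rz": 0,"gripper": 5.5},{"tx": 0.2,"ty": -4.2,"tz": 0,"rx": 0,"ry": 0,"rz": 0,"gripper": 5.5},{"tx": 0.2,"ty": -4.2,"tz": 0,"rx": 0,"ry": 0,"rz": 0,"gripper": 5.5},{"tx": 0.2,"ty": -4.2,"tz": 0,"rx": 0,"ry": 0,"rz": 0,"gripper": 5.5},{"tx": 0.2,"ty": -4.2,"tz": 0,"rx": 0,"ry": 0,"rz": 0,"gripper": 5.5},{"tx": 0,"ty": 0,"tz": 0,"rx": 0,"ry": 0,"rz": 0,"gripper": 5.5},{"tx": 0,"ty": 0,"tz": 0,"rx": 0,"ry": 0,"rz": 0,"gripper": 5.5}])

```text
time: 23.0
tool_pos: [471.9, -299.6, 228.0]
orientation: [[0.38, 0.925, -0.024], [0.925, -0.38, -0.001], [-0.01, -0.022, -1.0]]
ft_force: [-0.1, -0.5, -0.3]
finger_gap: 55.2
```

```bash
python3 - <<'E'
from pegs import *
pegs("6")
for n,im,d,P in clouds("6"):
    z=P[...,2]; g=im.max(-1)
    box=(P[...,0]>420)&(P[...,0]<670)&(P[...,1]>-215)&(P[...,1]<160)
    blk=((g<60)&box&(z>22)&(z<48)).astype(np.uint8)
    k,l,s,c=cv2.connectedComponentsWithStats(blk)
    for i in range(1,k):
        if s[i,4]>100:
            m=(l==i)
            hull=cv2.convexHull(np.argwhere(m)[:,::-1].astype(np.float32))
            for zz in (34,40):
                w=np.array([ray(n,u,v,zz)[:2] for u,v in hull[:,0]],np.float32)
                r=cv2.minAreaRect(w); print(n,"well",zz,s[i,4],np.round(r[0],1),np.round(r[1],1),round(r[2],2),"mean",P[m].mean(0).round(1))
E
```

```text
top [360 226  13  10 107] [365.7 230.4] ztop 122.8 med [ 486.3 -305.3  120.6] rect [ 487.6 -305.6] [25.9 27.3]
top [386 233  13  10 112] [392.1 237.4] ztop 123.2 med [ 465.5 -382.7  120.5] rect [ 466.7 -382.7] [27.8 26.1]
scene [121 171  14  17 177] [128.  178.9] ztop 121.2 med [ 487.9 -303.8  120.3] rect [ 485.5 -303.3] [27.9 30.2]
scene [ 88 175  15  16 183] [ 95.4 182.4] ztop 121.7 med [ 467.2 -381.8  120.7] rect [ 464.1 -381.6] [25.1 26.5]
top well 34 554 [566.4  83. ] [77.  76.4] 84.87 mean [566.4  82.8  34.7]
top well 40 554 [566.1  82.8] [76.6 76. ] 84.87 mean [566.4  82.8  34.7]
top well 34 545 [ 546.1 -136.8] [76.3 76.4] 84.49 mean [ 546.  -136.4   34.6]
top well 40 545 [ 545.9 -135.8] [75.8 76. ] 84.49 mean [ 546.  -136.4   34.6]
scene well 34 337 [560.1  86. ] [68.6 59.9] 84.19 mean [561.4  85.2  34.6]
scene well 40 337 [566.6  82.9] [68.1 59.4] 84.19 mean [561.4  85.2  34.6]
scene well 34 382 [ 540.4 -135. ] [69.4 59.1] 84.89 mean [ 541.6 -135.4   34.8]
scene well 40 382 [ 547.  -136.5] [68.8 58.7] 84.89 mean [ 541.6 -135.4   34.8]
```

>>> move_arm(moves=[{"tx": 1.5,"ty": -0.5,"tz": -2,"rx": 0,"ry": -1.4,"rz": 0,"gripper": 5.5},{"tx": 0,"ty": 0,"tz": -3,"rx": 0,"ry": 0,"rz": 0,"gripper": 5.5},{"tx": 0,"ty": 0,"tz": -1,"rx": 0,"ry": 0,"rz": 0,"gripper": 5.5},{"tx": 0,"ty": 0,"tz": 0,"rx": 0,"ry": 0,"rz": 0,"gripper": 5.5},{"tx": 0,"ty": 0,"tz": 0,"rx": 0,"ry": 0,"rz": 0,"gripper": 5.5}])

```text
time: 23.5
tool_pos: [486.8, -300.5, 165.8]
orientation: [[0.377, 0.926, -0.001], [0.926, -0.377, 0.001], [0.001, -0.001, -1.0]]
ft_force: [-0.3, -0.8, 0.5]
finger_gap: 54.9
```

>>> move_arm(moves=[{"tx": 0,"ty": -0.45,"tz": -1,"rx": 0,"ry": 0,"rz": 0,"gripper": 5},{"tx": 0,"ty": 0,"tz": -2,"rx": 0,"ry": 0,"rz": 0,"gripper": 5},{"tx": 0,"ty": 0,"tz": -1.5,"rx": 0,"ry": 0,"rz": 0,"gripper": 5},{"tx": 0,"ty": 0,"tz": -0.5,"rx": 0,"ry": 0,"rz": 0,"gripper": 5},{"tx": 0,"ty": 0,"tz": 0,"rx": 0,"ry": 0,"rz": 0,"gripper": 5},{"tx": 0,"ty": 0,"tz": 0,"rx": 0,"ry": 0,"rz": 0,"gripper": 5}])

```text
time: 24.1
tool_pos: [489.0, -306.6, 118.0]
orientation: [[0.376, 0.927, 0.005], [0.927, -0.376, -0.003], [-0.001, 0.006, -1.0]]
ft_force: [-0.1, 0.4, 0.2]
finger_gap: 49.8
```

>>> move_arm(moves=[{"tx": -0.15,"ty": 0.15,"tz": -0.7,"rx": 0.2,"ry": 0.3,"rz": 0,"gripper": 5},{"tx": 0,"ty": 0,"tz": 0,"rx": 0,"ry": 0,"rz": 0,"gripper": 5},{"tx": 0,"ty": 0,"tz": 0,"rx": 0,"ry": 0,"rz": 0,"gripper": 5}])

```text
time: 24.4
tool_pos: [488.1, -305.5, 112.0]
orientation: [[0.376, 0.927, 0.001], [0.927, -0.376, -0.001], [0.0, 0.002, -1.0]]
ft_force: [0.8, -0.2, -0.3]
finger_gap: 49.8
```

>>> move_arm(moves=[{"tx": -0.05,"ty": 0,"tz": -0.1,"rx": 0,"ry": 0,"rz": 0,"gripper": 4},{"tx": 0,"ty": 0,"tz": 0,"rx": 0,"ry": 0,"rz": 0,"gripper": 3},{"tx": 0,"ty": 0,"tz": 0,"rx": 0,"ry": 0,"rz": 0,"gripper": 1},{"tx": 0,"ty": 0,"tz": 0,"rx": 0,"ry": 0,"rz": 0,"gripper": 1},{"tx": 0,"ty": 0,"tz": 0,"rx": 0,"ry": 0,"rz": 0,"gripper": 1},{"tx": 0,"ty": 0,"tz": 0,"rx": 0,"ry": 0,"rz": 0,"gripper": 1}], squeeze=90)

```text
time: 25.0
tool_pos: [487.7, -305.6, 111.6]
orientation: [[0.376, 0.927, 0.002], [0.927, -0.376, -0.001], [-0.0, 0.002, -1.0]]
ft_force: [-0.1, -0.2, 0.6]
finger_gap: 27.9
```

>>> move_arm(moves=[{"tx": 0,"ty": 0,"tz": 1.5,"rx": 0,"ry": 0,"rz": 0,"gripper": 1},{"tx": 0,"ty": 0,"tz": 2.5,"rx": 0,"ry": 0,"rz": 0,"gripper": 1},{"tx": 0,"ty": 0,"tz": 2.5,"rx": 0,"ry": 0,"rz": 0,"gripper": 1},{"tx": 0,"ty": 0,"tz": 1,"rx": 0,"ry": 0,"rz": 0,"gripper": 1},{"tx": 0,"ty": 0,"tz": 0,"rx": 0,"ry": 0,"rz": 0,"gripper": 1}])

```text
time: 25.5
tool_pos: [486.9, -305.0, 187.6]
orientation: [[0.376, 0.927, -0.0], [0.927, -0.376, 0.0], [0.0, -0.0, -1.0]]
ft_force: [1.2, -0.0, -1.0]
finger_gap: 28.2
```

```bash
python3 snap.py 7; python3 -c "
from h import *
a=cv2.imread('pics/scene7.png')[60:250,60:320]; b=cv2.imread('pics/top7.png')[150:300,250:450]
crop('s',cv2.imread('pics/scene7.png'),60,60,320,250,3,'pics/s_7.png')"
```

```text
25.6 [ 486.4 -304.7  186.1] [-0.8  0.3 -0.9] 28.3
```

View pics/s_7.png

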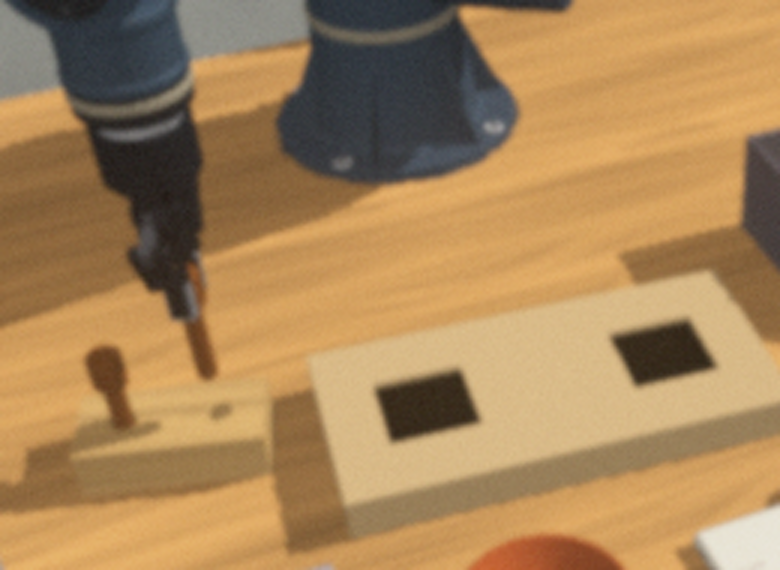

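The peg is held and clear of the stand (crop 207,370), leaning in the picture the same way as the one still standing, so it's upright. On to well A.

>>> move_arm(moves=[{"tx": 0.8,"ty": 3,"tz": 0.5,"rx": 0,"ry": 0,"rz": 0,"gripper": 1},{"tx": 0.8,"ty": 4,"tz": 0,"rx": 0,"ry": 0,"rz": 0,"gripper": 1},{"tx": 0.8,"ty": 4,"tz": 0,"rx": 0,"ry": 0,"rz": 0,"gripper": 1},{"tx": 0.8,"ty": 4,"tz": 0,"rx": 0,"ry": 0,"rz": 0,"gripper": 1},{"tx": 0.8,"ty": 4,"tz": 0,"rx": 0,"ry": 0,"rz": 0,"gripper": 1},{"tx": 0.8,"ty": 4,"tz": 0,"rx": 0,"ry": 0,"rz": 0,"gripper": 1},{"tx": 0.8,"ty": 4,"tz": 0,"rx": 0,"ry": 0,"rz": 0,"gripper": 1},{"tx": 0.8,"ty": 4,"tz": 0,"rx": 0,"ry": 0,"rz": 0,"gripper": 1},{"tx": 0.8,"ty": 3,"tz": 0,"rx": 0,"ry": 0,"rz": 0,"gripper": 1},{"tx": 0.8,"ty": 3,"tz": 0,"rx": 0,"ry": 0,"rz": 0,"gripper": 1},{"tx": 0,"ty": 0,"tz": 0,"rx": 0,"ry": 0,"rz": 0,"gripper": 1},{"tx": 0,"ty": 0,"tz": 0,"rx": 0,"ry": 0,"rz": 0,"gripper": 1}])

```text
time: 26.8
tool_pos: [560.2, 80.5, 173.6]
orientation: [[0.378, 0.926, -0.022], [0.926, -0.378, 0.003], [-0.005, -0.022, -1.0]]
ft_force: [0.5, -0.7, -0.8]
finger_gap: 28.3
```

>>> move_arm(moves=[{"tx": 0.6,"ty": 0.25,"tz": -1,"rx": -0.2,"ry": -1.25,"rz": 0,"gripper": 1},{"tx": 0,"ty": 0,"tz": -1,"rx": 0,"ry": 0,"rz": 0,"gripper": 1},{"tx": 0,"ty": 0,"tz": 0,"rx": 0,"ry": 0,"rz": 0,"gripper": 1},{"tx": 0,"ty": 0,"tz": 0,"rx": 0,"ry": 0,"rz": 0,"gripper": 1},{"tx": 0,"ty": 0,"tz": 0,"rx": 0,"ry": 0,"rz": 0,"gripper": 1}])

```text
time: 27.3
tool_pos: [564.3, 79.7, 150.6]
orientation: [[0.381, 0.925, -0.005], [0.925, -0.381, -0.001], [-0.003, -0.004, -1.0]]
ft_force: [0.6, -0.0, 0.7]
finger_gap: 27.8
```

>>> move_arm(moves=[{"tx": 0.2,"ty": 0.3,"tz": -0.5,"rx": 0,"ry": -0.3,"rz": 0,"gripper": 1},{"tx": 0,"ty": 0,"tz": -0.4,"rx": 0,"ry": 0,"rz": 0,"gripper": 1},{"tx": 0,"ty": 0,"tz": 0,"rx": 0,"ry": 0,"rz": 0,"gripper": 1},{"tx": 0,"ty": 0,"tz": 0,"rx": 0,"ry": 0,"rz": 0,"gripper": 1}])

```text
time: 27.7
tool_pos: [566.8, 82.5, 141.5]
orientation: [[0.382, 0.924, 0.001], [0.924, -0.382, -0.001], [-0.0, 0.002, -1.0]]
ft_force: [0.1, 0.2, -1.2]
finger_gap: 28.0
```

>>> move_arm(moves=[{"tx": 0,"ty": 0,"tz": -0.3,"rx": 0,"ry": 0,"rz": 0,"gripper": 1},{"tx": 0,"ty": 0,"tz": -0.2,"rx": 0,"ry": 0,"rz": 0,"gripper": 1},{"tx": 0,"ty": 0,"tz": -0.2,"rx": 0,"ry": 0,"rz": 0,"gripper": 1},{"tx": 0,"ty": 0,"tz": -0.2,"rx": 0,"ry": 0,"rz": 0,"gripper": 1}])

```text
time: 28.1
tool_pos: [567.9, 83.2, 134.8]
orientation: [[0.381, 0.924, 0.005], [0.924, -0.381, 0.001], [0.003, 0.005, -1.0]]
ft_force: [-12.0, 2.0, 43.4]
finger_gap: 27.9
```

Contact at z 134.8 with 43 N, which is too firm. I'll ease off and read the force.

>>> move_arm(moves=[{"tx": 0,"ty": 0,"tz": 0.1,"rx": 0,"ry": 0,"rz": 0,"gripper": 1}])

```text
time: 28.2
tool_pos: [568.1, 83.4, 136.4]
orientation: [[0.381, 0.925, 0.006], [0.925, -0.381, 0.001], [0.004, 0.005, -1.0]]
ft_force: [0.8, -0.6, -0.7]
finger_gap: 28.2
```

>>> move_arm(moves=[{"tx": 0,"ty": 0,"tz": 0,"rx": 0,"ry": 0,"rz": 0,"gripper": 1}])

```text
time: 28.3
tool_pos: [568.3, 83.5, 136.7]
orientation: [[0.381, 0.925, 0.007], [0.925, -0.381, 0.001], [0.004, 0.006, -1.0]]
ft_force: [0.8, 0.2, 0.1]
finger_gap: 27.8
```

>>> move_arm(moves=[{"tx": 0.12,"ty": 0,"tz": -0.08,"rx": 0,"ry": 0.4,"rz": 0,"gripper": 1},{"tx": 0.12,"ty": 0,"tz": -0.08,"rx": 0,"ry": 0,"rz": 0,"gripper": 1},{"tx": 0,"ty": 0,"tz": -0.08,"rx": 0,"ry": 0,"rz": 0,"gripper": 1}])

```text
time: 28.6
tool_pos: [570.6, 83.9, 135.2]
orientation: [[0.381, 0.925, -0.001], [0.925, -0.381, 0.002], [0.002, -0.002, -1.0]]
ft_force: [-7.5, 0.7, 25.2]
finger_gap: 27.8
```

>>> move_arm(moves=[{"tx": -0.06,"ty": 0.16,"tz": -0.05,"rx": 0,"ry": 0,"rz": 0,"gripper": 1},{"tx": -0.08,"ty": 0.12,"tz": -0.05,"rx": 0,"ry": 0,"rz": 0,"gripper": 1},{"tx": -0.15,"ty": 0.1,"tz": -0.05,"rx": 0,"ry": 0,"rz": 0,"gripper": 1},{"tx": -0.2,"ty": 0.05,"tz": -0.05,"rx": 0,"ry": 0,"rz": 0,"gripper": 1}])

```text
time: 29.0
tool_pos: [568.4, 85.9, 135.4]
orientation: [[0.382, 0.924, 0.004], [0.924, -0.382, -0.003], [-0.001, 0.005, -1.0]]
ft_force: [3.2, -1.6, 6.0]
finger_gap: 27.7
```

>>> move_arm(moves=[{"tx": -0.18,"ty": 0.12,"tz": -0.06,"rx": 0,"ry": 0,"rz": 0,"gripper": 1},{"tx": -0.18,"ty": 0.05,"tz": -0.06,"rx": 0,"ry": 0,"rz": 0,"gripper": 1},{"tx": -0.18,"ty": 0,"tz": -0.06,"rx": 0,"ry": 0,"rz": 0,"gripper": 1},{"tx": 0,"ty": 0,"tz": -0.1,"rx": 0,"ry": 0,"rz": 0,"gripper": 1}])

```text
time: 29.4
tool_pos: [567.2, 86.6, 135.0]
orientation: [[0.384, 0.923, 0.013], [0.923, -0.384, -0.005], [0.0, 0.014, -1.0]]
ft_force: [-6.5, 0.9, 20.2]
finger_gap: 27.9
```

>>> move_arm(moves=[{"tx": -0.1,"ty": 0,"tz": 0.4,"rx": 0.3,"ry": 0.75,"rz": 0,"gripper": 1},{"tx": -0.35,"ty": 0,"tz": 0,"rx": 0,"ry": 0,"rz": 0,"gripper": 1},{"tx": 0,"ty": 0,"tz": 0,"rx": 0,"ry": 0,"rz": 0,"gripper": 1}])

```text
time: 29.7
tool_pos: [562.6, 86.5, 138.5]
orientation: [[0.384, 0.923, -0.002], [0.923, -0.384, 0.0], [-0.0, -0.002, -1.0]]
ft_force: [-0.2, -0.2, -0.5]
finger_gap: 27.9
```

>>> move_arm(moves=[{"tx": 0,"ty": 0,"tz": -0.2,"rx": 0,"ry": 0,"rz": 0,"gripper": 1},{"tx": 0,"ty": 0,"tz": -0.15,"rx": 0,"ry": 0,"rz": 0,"gripper": 1},{"tx": 0,"ty": 0,"tz": -0.12,"rx": 0,"ry": 0,"rz": 0,"gripper": 1}])

```text
time: 30.0
tool_pos: [562.3, 86.5, 132.8]
orientation: [[0.384, 0.923, -0.003], [0.923, -0.384, 0.0], [-0.001, -0.003, -1.0]]
ft_force: [0.2, 0.1, -0.3]
finger_gap: 28.2
```

At z 132.8 there is no force, so the foot has entered the hole. I'll press it down gently.

>>> move_arm(moves=[{"tx": 0,"ty": 0,"tz": -0.3,"rx": 0,"ry": 0,"rz": 0,"gripper": 1},{"tx": 0,"ty": 0,"tz": -0.3,"rx": 0,"ry": 0,"rz": 0,"gripper": 1}])

```text
time: 30.2
tool_pos: [562.3, 86.6, 126.4]
orientation: [[0.384, 0.923, -0.003], [0.923, -0.384, 0.0], [-0.001, -0.003, -1.0]]
ft_force: [1.0, 1.0, 0.1]
finger_gap: 28.3
```

>>> move_arm(moves=[{"tx": 0,"ty": 0,"tz": -0.3,"rx": 0,"ry": 0,"rz": 0,"gripper": 1},{"tx": 0,"ty": 0,"tz": -0.3,"rx": 0,"ry": 0,"rz": 0,"gripper": 1},{"tx": 0,"ty": 0,"tz": -0.3,"rx": 0,"ry": 0,"rz": 0,"gripper": 1},{"tx": 0,"ty": 0,"tz": -0.2,"rx": 0,"ry": 0,"rz": 0,"gripper": 1}])

```text
time: 30.6
tool_pos: [562.2, 86.7, 114.0]
orientation: [[0.384, 0.923, -0.003], [0.923, -0.384, 0.001], [-0.001, -0.003, -1.0]]
ft_force: [-0.2, 0.3, 0.7]
finger_gap: 28.0
```

>>> move_arm(moves=[{"tx": 0,"ty": 0,"tz": -0.2,"rx": 0,"ry": 0,"rz": 0,"gripper": 1},{"tx": 0,"ty": 0,"tz": -0.2,"rx": 0,"ry": 0,"rz": 0,"gripper": 1},{"tx": 0,"ty": 0,"tz": -0.15,"rx": 0,"ry": 0,"rz": 0,"gripper": 1},{"tx": 0,"ty": 0,"tz": -0.1,"rx": 0,"ry": 0,"rz": 0,"gripper": 1}])

```text
time: 31.0
tool_pos: [562.5, 86.8, 107.4]
orientation: [[0.384, 0.923, -0.002], [0.923, -0.384, 0.001], [0.0, -0.002, -1.0]]
ft_force: [-4.3, 1.2, 20.1]
finger_gap: 27.9
```

It has bottomed at z 107.4 as computed. I'll release and look.

>>> move_arm(moves=[{"tx": 0,"ty": 0,"tz": 0.1,"rx": 0,"ry": 0,"rz": 0,"gripper": 1},{"tx": 0,"ty": 0,"tz": 0,"rx": 0,"ry": 0,"rz": 0,"gripper": 3.5},{"tx": 0,"ty": 0,"tz": 0,"rx": 0,"ry": 0,"rz": 0,"gripper": 5.5},{"tx": 0,"ty": 0,"tz": 0,"rx": 0,"ry": 0,"rz": 0,"gripper": 5.5},{"tx": 0,"ty": 0,"tz": 0,"rx": 0,"ry": 0,"rz": 0,"gripper": 5.5},{"tx": 0,"ty": 0,"tz": 2,"rx": 0,"ry": 0,"rz": 0,"gripper": 5.5},{"tx": 0,"ty": 0,"tz": 3,"rx": 0,"ry": 0,"rz": 0,"gripper": 5.5},{"tx": 0,"ty": 0,"tz": 4,"rx": 0,"ry": 0,"rz": 0,"gripper": 5.5},{"tx": 0,"ty": 0,"tz": 4,"rx": 0,"ry": 0,"rz": 0,"gripper": 5.5}])

```text
time: 31.9
tool_pos: [558.5, 85.9, 236.6]
orientation: [[0.384, 0.923, -0.013], [0.923, -0.384, -0.001], [-0.006, -0.011, -1.0]]
ft_force: [1.2, -0.1, 0.3]
finger_gap: 55.2
```

```bash
python3 snap.py 8; python3 -c "
from pegs import *
pegs('8')
pegs('8',85,125,(500,640,20,150))
crop('s',cv2.imread('pics/scene8.png'),80,60,400,250,2.5,'pics/s_8.png')"
```

```text
32.0 [560.8  86.3 240.6] [ 1.2  0.2 -0.7] 55.0
top [386 233  13  10 111] [392.1 237.5] ztop 122.7 med [ 465.5 -383.6  120.2] rect [ 467.3 -383.1] [29.1 25.4]
scene [ 88 175  15  16 180] [ 95.3 182.4] ztop 121.7 med [ 468.  -382.5  120.5] rect [ 467.  -381.4] [29.2 26.5]
scene [276 150  12  16 160] [281.5 157.3] ztop 117.9 med [563.9  86.4 116.5] rect [561.3  86.7] [29.7 24.8]
```

View pics/s_8.png

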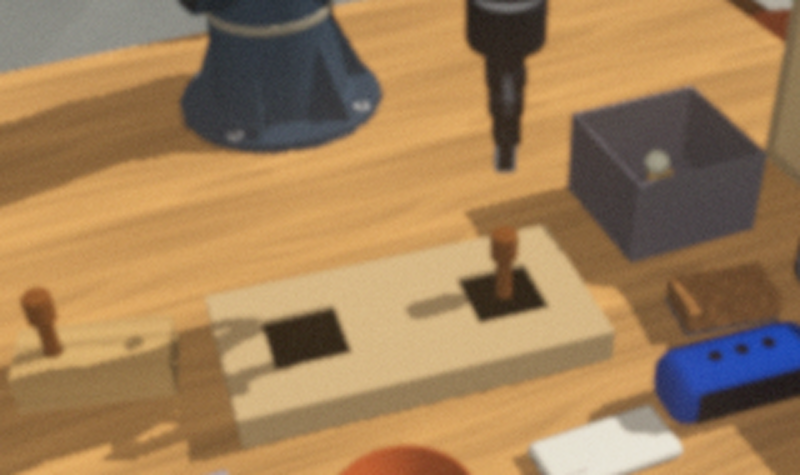

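Peg 1 stands home in well A (crop 503,265), with its knob top at 116.5 against 120.4 in the stand. Now the second peg.

>>> move_arm(moves=[{"tx": -0.8,"ty": -3,"tz": 0,"rx": 0,"ry": -0.6,"rz": 0,"gripper": 5.5},{"tx": -0.8,"ty": -4.1,"tz": 0,"rx": 0,"ry": 0,"rz": 0,"gripper": 5.5},{"tx": -0.8,"ty": -4.1,"tz": 0,"rx": 0,"ry": 0,"rz": 0,"gripper": 5.5},{"tx": -0.8,"ty": -4.1,"tz": 0,"rx": 0,"ry": 0,"rz": 0,"gripper": 5.5},{"tx": -0.8,"ty": -4.1,"tz": 0,"rx": 0,"ry": 0,"rz": 0,"gripper": 5.5},{"tx": -0.8,"ty": -4.1,"tz": 0,"rx": 0,"ry": 0,"rz": 0,"gripper": 5.5},{"tx": -0.8,"ty": -4.1,"tz": 0,"rx": 0,"ry": 0,"rz": 0,"gripper": 5.5},{"tx": -0.8,"ty": -4.1,"tz": 0,"rx": 0,"ry": 0,"rz": 0,"gripper": 5.5},{"tx": -0.8,"ty": -4.1,"tz": 0,"rx": 0,"ry": 0,"rz": 0,"gripper": 5.5},{"tx": -0.8,"ty": -4.1,"tz": 0,"rx": 0,"ry": 0,"rz": 0,"gripper": 5.5},{"tx": -0.8,"ty": -4.1,"tz": 0,"rx": 0,"ry": 0,"rz": 0,"gripper": 5.5},{"tx": -0.6,"ty": -2.5,"tz": -2,"rx": 0,"ry": 0,"rz": 0,"gripper": 5.5},{"tx": 0,"ty": 0,"tz": -2,"rx": 0,"ry": 0,"rz": 0,"gripper": 5.5},{"tx": 0,"ty": 0,"tz": 0,"rx": 0,"ry": 0,"rz": 0,"gripper": 5.5},{"tx": 0,"ty": 0,"tz": 0,"rx": 0,"ry": 0,"rz": 0,"gripper": 5.5}])

```text
time: 33.5
tool_pos: [459.3, -396.7, 197.8]
orientation: [[0.382, 0.924, 0.008], [0.924, -0.382, 0.0], [0.003, 0.007, -1.0]]
ft_force: [0.4, 1.1, 0.4]
finger_gap: 55.2
```

>>> move_arm(moves=[{"tx": 0.7,"ty": 1.4,"tz": -1.5,"rx": 0,"ry": 0.4,"rz": 0,"gripper": 5.5},{"tx": 0,"ty": 0,"tz": -1.5,"rx": 0,"ry": 0,"rz": 0,"gripper": 5.5},{"tx": 0,"ty": 0,"tz": 0,"rx": 0,"ry": 0,"rz": 0,"gripper": 5.5},{"tx": 0,"ty": 0,"tz": 0,"rx": 0,"ry": 0,"rz": 0,"gripper": 5.5}])

```text
time: 33.9
tool_pos: [468.5, -380.9, 171.5]
orientation: [[0.38, 0.925, 0.004], [0.925, -0.38, -0.002], [-0.001, 0.005, -1.0]]
ft_force: [-0.4, -1.4, 0.3]
finger_gap: 55.0
```

>>> move_arm(moves=[{"tx": -0.2,"ty": -0.2,"tz": -1,"rx": 0.1,"ry": 0.25,"rz": 0,"gripper": 5},{"tx": 0,"ty": 0,"tz": -2,"rx": 0,"ry": 0,"rz": 0,"gripper": 5},{"tx": 0,"ty": 0,"tz": -1.8,"rx": 0,"ry": 0,"rz": 0,"gripper": 5},{"tx": 0,"ty": 0,"tz": -0.6,"rx": 0,"ry": 0,"rz": 0,"gripper": 5},{"tx": 0,"ty": 0,"tz": 0,"rx": 0,"ry": 0,"rz": 0,"gripper": 5},{"tx": 0,"ty": 0,"tz": 0,"rx": 0,"ry": 0,"rz": 0,"gripper": 5}])

```text
time: 34.5
tool_pos: [467.7, -384.5, 119.5]
orientation: [[0.379, 0.925, 0.004], [0.925, -0.379, -0.004], [-0.003, 0.005, -1.0]]
ft_force: [-0.9, 0.4, 0.7]
finger_gap: 50.2
```

>>> move_arm(moves=[{"tx": -0.1,"ty": 0.2,"tz": -0.8,"rx": 0.2,"ry": 0.25,"rz": 0,"gripper": 5},{"tx": 0,"ty": 0,"tz": 0,"rx": 0,"ry": 0,"rz": 0,"gripper": 4},{"tx": 0,"ty": 0,"tz": 0,"rx": 0,"ry": 0,"rz": 0,"gripper": 3.8}])

```text
time: 34.8
tool_pos: [467.2, -383.0, 112.6]
orientation: [[0.379, 0.925, 0.001], [0.925, -0.379, -0.002], [-0.002, 0.001, -1.0]]
ft_force: [0.3, 0.1, -0.3]
finger_gap: 38.3
```

>>> move_arm(moves=[{"tx": 0,"ty": 0,"tz": -0.1,"rx": 0.1,"ry": 0,"rz": 0,"gripper": 3},{"tx": 0,"ty": 0,"tz": 0,"rx": 0,"ry": 0,"rz": 0,"gripper": 1},{"tx": 0,"ty": 0,"tz": 0,"rx": 0,"ry": 0,"rz": 0,"gripper": 1},{"tx": 0,"ty": 0,"tz": 0,"rx": 0,"ry": 0,"rz": 0,"gripper": 1},{"tx": 0,"ty": 0,"tz": 0,"rx": 0,"ry": 0,"rz": 0,"gripper": 1}])

```text
time: 35.3
tool_pos: [467.2, -383.1, 112.6]
orientation: [[0.379, 0.925, 0.001], [0.925, -0.379, -0.001], [-0.0, 0.001, -1.0]]
ft_force: [-0.7, -0.1, 0.2]
finger_gap: 27.9
```

>>> move_arm(moves=[{"tx": 0,"ty": 0,"tz": 1.5,"rx": 0,"ry": 0,"rz": 0,"gripper": 1},{"tx": 0,"ty": 0,"tz": 2.5,"rx": 0,"ry": 0,"rz": 0,"gripper": 1},{"tx": 0,"ty": 0,"tz": 2.5,"rx": 0,"ry": 0,"rz": 0,"gripper": 1},{"tx": 0,"ty": 0,"tz": 1,"rx": 0,"ry": 0,"rz": 0,"gripper": 1},{"tx": 0.8,"ty": 2.5,"tz": 0.5,"rx": 0,"ry": 0,"rz": 0,"gripper": 1},{"tx": 1,"ty": 3.2,"tz": 0,"rx": 0,"ry": 0,"rz": 0,"gripper": 1},{"tx": 1,"ty": 3.2,"tz": 0,"rx": 0,"ry": 0,"rz": 0,"gripper": 1},{"tx": 1,"ty": 3.2,"tz": 0,"rx": 0,"ry": 0,"rz": 0,"gripper": 1},{"tx": 1,"ty": 3.2,"tz": 0,"rx": 0,"ry": 0,"rz": 0,"gripper": 1},{"tx": 1,"ty": 3.2,"tz": 0,"rx": 0,"ry": 0,"rz": 0,"gripper": 1},{"tx": 1,"ty": 3,"tz": 0,"rx": 0,"ry": 0,"rz": 0,"gripper": 1},{"tx": 0.8,"ty": 2,"tz": 0,"rx": 0,"ry": 0,"rz": 0,"gripper": 1},{"tx": 0,"ty": 0,"tz": 0,"rx": 0,"ry": 0,"rz": 0,"gripper": 1},{"tx": 0,"ty": 0,"tz": 0,"rx": 0,"ry": 0,"rz": 0,"gripper": 1}])

```text
time: 36.7
tool_pos: [544.3, -139.0, 189.5]
orientation: [[0.381, 0.925, -0.001], [0.925, -0.381, 0.001], [0.001, -0.002, -1.0]]
ft_force: [-0.9, 0.4, -0.8]
finger_gap: 28.0
```

```bash
python3 snap.py 9; python3 -c "
from h import *
crop('s',cv2.imread('pics/scene9.png'),80,60,400,250,2.5,'pics/s_9.png')"
```

```text
36.8 [ 544.1 -139.7  189.7] [ 0.2 -0.1  0.4] 28.5
```

View pics/s_9.png

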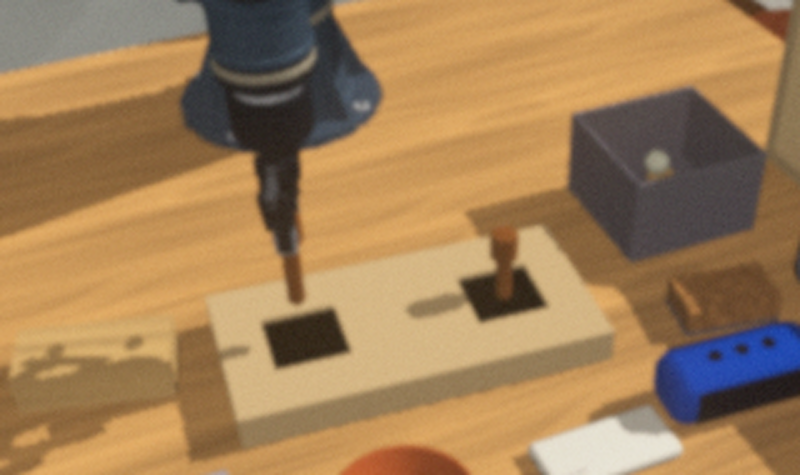

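Peg 2 hangs upright over well B (crop 295,300). Lowering to just above the floor.

>>> move_arm(moves=[{"tx": 0.2,"ty": 0.35,"tz": -1.5,"rx": 0,"ry": 0,"rz": 0,"gripper": 1},{"tx": 0,"ty": 0,"tz": -1.5,"rx": 0,"ry": 0,"rz": 0,"gripper": 1},{"tx": 0,"ty": 0,"tz": -0.8,"rx": 0,"ry": 0,"rz": 0,"gripper": 1},{"tx": 0,"ty": 0,"tz": 0,"rx": 0,"ry": 0,"rz": 0,"gripper": 1},{"tx": 0,"ty": 0,"tz": 0,"rx": 0,"ry": 0,"rz": 0,"gripper": 1}])

```text
time: 37.3
tool_pos: [545.4, -140.1, 150.9]
orientation: [[0.387, 0.922, -0.0], [0.922, -0.387, 0.0], [0.0, -0.0, -1.0]]
ft_force: [-0.1, -0.4, 0.6]
finger_gap: 27.8
```

>>> move_arm(moves=[{"tx": 0.1,"ty": 0.4,"tz": -0.6,"rx": 0,"ry": 0,"rz": 0,"gripper": 1},{"tx": 0,"ty": 0,"tz": -0.2,"rx": 0,"ry": 0,"rz": 0,"gripper": 1},{"tx": 0,"ty": 0,"tz": 0,"rx": 0,"ry": 0,"rz": 0,"gripper": 1}])

```text
time: 37.6
tool_pos: [547.0, -136.4, 143.4]
orientation: [[0.387, 0.922, 0.001], [0.922, -0.387, 0.0], [0.001, 0.001, -1.0]]
ft_force: [-0.0, -0.2, -1.1]
finger_gap: 28.0
```

>>> move_arm(moves=[{"tx": 0,"ty": 0,"tz": -0.3,"rx": 0,"ry": 0,"rz": 0,"gripper": 1},{"tx": 0,"ty": 0,"tz": -0.2,"rx": 0,"ry": 0,"rz": 0,"gripper": 1},{"tx": 0,"ty": 0,"tz": -0.15,"rx": 0,"ry": 0,"rz": 0,"gripper": 1},{"tx": 0,"ty": 0,"tz": -0.12,"rx": 0,"ry": 0,"rz": 0,"gripper": 1}])

```text
time: 38.0
tool_pos: [547.3, -136.3, 135.6]
orientation: [[0.387, 0.922, 0.002], [0.922, -0.387, -0.0], [0.001, 0.002, -1.0]]
ft_force: [0.4, -0.0, -1.5]
finger_gap: 28.0
```

>>> move_arm(moves=[{"tx": 0,"ty": 0,"tz": -0.15,"rx": 0,"ry": 0,"rz": 0,"gripper": 1}])

```text
time: 38.1
tool_pos: [547.3, -136.3, 134.0]
orientation: [[0.387, 0.922, 0.002], [0.922, -0.387, -0.0], [0.001, 0.002, -1.0]]
ft_force: [-0.4, -0.6, -0.1]
finger_gap: 27.9
```

>>> move_arm(moves=[{"tx": 0,"ty": 0,"tz": -0.12,"rx": 0,"ry": 0,"rz": 0,"gripper": 1}])

```text
time: 38.2
tool_pos: [547.3, -136.4, 132.7]
orientation: [[0.387, 0.922, 0.002], [0.922, -0.387, -0.0], [0.001, 0.002, -1.0]]
ft_force: [-0.5, -0.3, -0.6]
finger_gap: 27.7
```

It has dropped past the floor level with no force, so it's in the hole. Continuing slowly.

>>> move_arm(moves=[{"tx": 0,"ty": 0,"tz": -0.2,"rx": 0,"ry": 0,"rz": 0,"gripper": 1},{"tx": 0,"ty": 0,"tz": -0.2,"rx": 0,"ry": 0,"rz": 0,"gripper": 1}])

```text
time: 38.4
tool_pos: [547.4, -136.5, 128.6]
orientation: [[0.387, 0.922, 0.002], [0.922, -0.387, -0.001], [0.0, 0.003, -1.0]]
ft_force: [-0.0, 0.2, -0.6]
finger_gap: 27.8
```

>>> move_arm(moves=[{"tx": 0,"ty": 0,"tz": -0.2,"rx": 0,"ry": 0,"rz": 0,"gripper": 1},{"tx": 0,"ty": 0,"tz": -0.2,"rx": 0,"ry": 0,"rz": 0,"gripper": 1},{"tx": 0,"ty": 0,"tz": -0.2,"rx": 0,"ry": 0,"rz": 0,"gripper": 1},{"tx": 0,"ty": 0,"tz": -0.2,"rx": 0,"ry": 0,"rz": 0,"gripper": 1}])

```text
time: 38.8
tool_pos: [547.4, -136.5, 119.8]
orientation: [[0.387, 0.922, 0.002], [0.922, -0.387, -0.001], [0.0, 0.002, -1.0]]
ft_force: [0.2, -1.0, -0.3]
finger_gap: 28.1
```

>>> move_arm(moves=[{"tx": 0,"ty": 0,"tz": -0.25,"rx": 0,"ry": 0,"rz": 0,"gripper": 1},{"tx": 0,"ty": 0,"tz": -0.25,"rx": 0,"ry": 0,"rz": 0,"gripper": 1},{"tx": 0,"ty": 0,"tz": -0.2,"rx": 0,"ry": 0,"rz": 0,"gripper": 1},{"tx": 0,"ty": 0,"tz": -0.1,"rx": 0,"ry": 0,"rz": 0,"gripper": 1}])

```text
time: 39.2
tool_pos: [547.3, -136.5, 110.9]
orientation: [[0.387, 0.922, 0.002], [0.922, -0.387, -0.001], [0.0, 0.002, -1.0]]
ft_force: [0.5, -1.2, -0.3]
finger_gap: 27.7
```

>>> move_arm(moves=[{"tx": 0,"ty": 0,"tz": -0.15,"rx": 0,"ry": 0,"rz": 0,"gripper": 1},{"tx": 0,"ty": 0,"tz": -0.12,"rx": 0,"ry": 0,"rz": 0,"gripper": 1}])

```text
time: 39.4
tool_pos: [547.4, -136.5, 108.3]
orientation: [[0.387, 0.922, 0.003], [0.922, -0.387, -0.001], [0.0, 0.003, -1.0]]
ft_force: [-4.8, 1.4, 20.6]
finger_gap: 28.3
```

Peg 2 bottomed at z 108.3. I'll release and retreat.

>>> move_arm(moves=[{"tx": 0,"ty": 0,"tz": 0.1,"rx": 0,"ry": 0,"rz": 0,"gripper": 1},{"tx": 0,"ty": 0,"tz": 0,"rx": 0,"ry": 0,"rz": 0,"gripper": 3.5},{"tx": 0,"ty": 0,"tz": 0,"rx": 0,"ry": 0,"rz": 0,"gripper": 5.5},{"tx": 0,"ty": 0,"tz": 0,"rx": 0,"ry": 0,"rz": 0,"gripper": 5.5},{"tx": 0,"ty": 0,"tz": 0,"rx": 0,"ry": 0,"rz": 0,"gripper": 5.5},{"tx": 0,"ty": 0,"tz": 2,"rx": 0,"ry": 0,"rz": 0,"gripper": 5.5},{"tx": 0,"ty": 0,"tz": 3,"rx": 0,"ry": 0,"rz": 0,"gripper": 5.5},{"tx": 0,"ty": 0,"tz": 4,"rx": 0,"ry": 0,"rz": 0,"gripper": 5.5},{"tx": 0,"ty": 0,"tz": 4,"rx": 0,"ry": 0,"rz": 0,"gripper": 5.5},{"tx": -1,"ty": -3,"tz": 1,"rx": 0,"ry": 0,"rz": 0,"gripper": 5.5},{"tx": -2,"ty": -3,"tz": 0,"rx": 0,"ry": 0,"rz": 0,"gripper": 5.5},{"tx": -2,"ty": -3,"tz": 0,"rx": 0,"ry": 0,"rz": 0,"gripper": 5.5},{"tx": -2,"ty": -3,"tz": 0,"rx": 0,"ry": 0,"rz": 0,"gripper": 5.5},{"tx": -2,"ty": -3,"tz": 0,"rx": 0,"ry": 0,"rz": 0,"gripper": 5.5},{"tx": -2,"ty": -3,"tz": 0,"rx": 0,"ry": 0,"rz": 0,"gripper": 5.5},{"tx": 0,"ty": 0,"tz": 0,"rx": 0,"ry": 0,"rz": 0,"gripper": 5.5},{"tx": 0,"ty": 0,"tz": 0,"rx": 0,"ry": 0,"rz": 0,"gripper": 5.5}])

```text
time: 41.1
tool_pos: [431.5, -321.7, 254.8]
orientation: [[0.385, 0.923, 0.003], [0.923, -0.385, -0.001], [-0.0, 0.003, -1.0]]
ft_force: [-0.1, 0.4, -0.9]
finger_gap: 54.7
```

```bash
python3 snap.py 10; python3 -c "
from pegs import *
print('A');pegs('10',85,125,(500,640,20,150))
print('B');pegs('10',85,125,(490,620,-200,-80))
for n,im,d,P in clouds('10'):
    if n=='top':
        z=P[...,2]; m=(z>16)&(P[...,0]>381)&(P[...,0]<531)&(P[...,1]>275)&(P[...,1]<424)&(d>0)
        k,l,s,c=cv2.connectedComponentsWithStats(m.astype(np.uint8))
        for i in range(1,k):
            if s[i,4]>10: q=P[l==i]; print(s[i],q.mean(0).round(),q.min(0).round(),q.max(0).round())
a=cv2.imread('pics/top10.png'); crop('t',a,100,120,420,290,2.5,'pics/t_10.png')
crop('b',a,105,205,190,280,8,'pics/b_10.png')
crop('s',cv2.imread('pics/scene10.png'),80,60,430,250,2.2,'pics/s_10.png')"
```

```text
41.2 [ 432.  -321.   254.7] [ 0.3  0.2 -0.4] 54.5
A
top [228 201  11  11  86] [233.1 205.9] ztop 118.2 med [562.2  85.5 116.5] rect [563.6  86.9] [26.5 26.7]
scene [276 150  12  15 160] [281.5 157. ] ztop 118.1 med [563.4  86.5 116.6] rect [560.9  87.3] [28.8 26.3]
B
top [303 205  12  11  93] [308.5 210.1] ztop 119.6 med [ 548.8 -138.   117.3] rect [ 550.2 -139.5] [27.1 26.5]
scene [193 169  13  16 169] [199.4 176.4] ztop 117.7 med [ 548.2 -136.7  116.3] rect [ 547.2 -136.9] [28.6 27.8]
[152 218  13  12  92] [512. 325.  29.] [496. 307.  18.] [531. 345.  35.]
[144 236  15  16 155] [455. 340.  60.] [428. 326.  17.] [475. 362.  89.]
```

View pics/t_10.png

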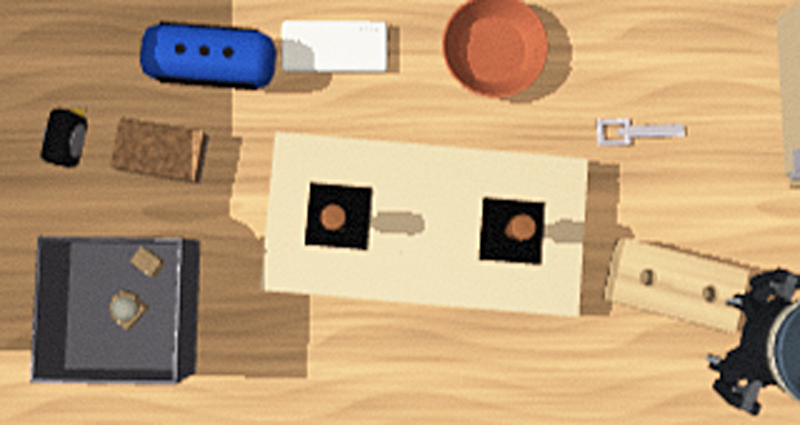

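View pics/b_10.png

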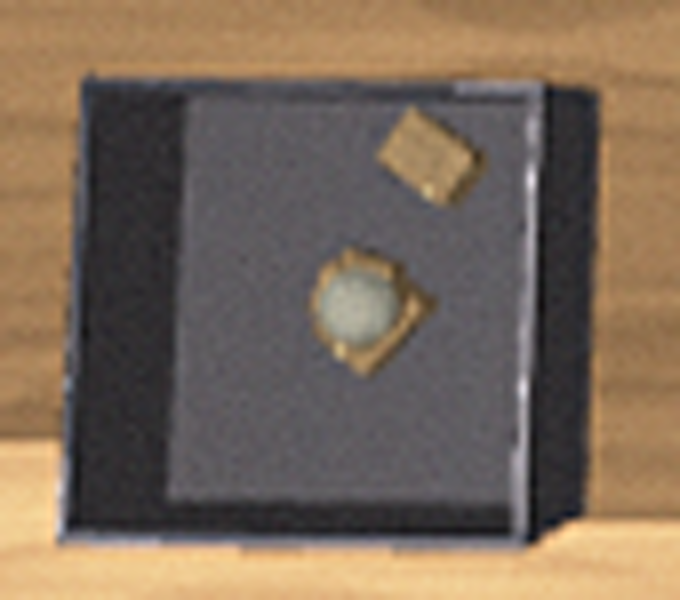

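View pics/s_10.png

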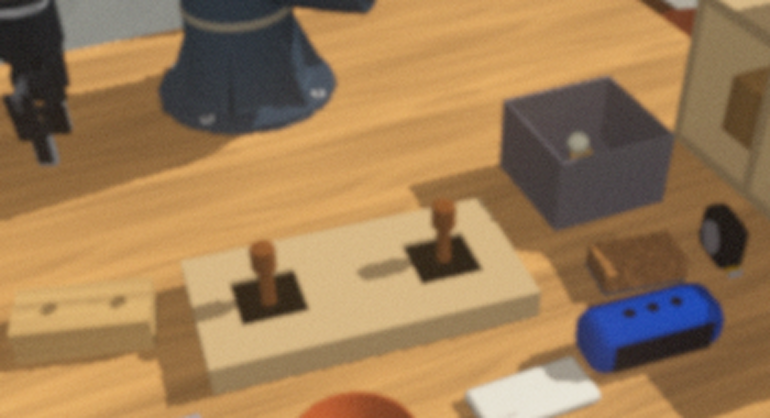

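Both pegs stand in their wells (top crop 333,216 and 521,227) with knob tops at about 116–117 mm, as expected when home. The bin holds all four pieces: one block alone, and the ball on the cross on the other block, at rest and below the 90 mm limit. Nothing is left on the board, and the arm is clear at 255 mm up. Handing in.

```bash
python3 -c "
from h import *
s=read_state();print(s['time'],s['ft_force'].round(1))
print(bot.close_job())"
```

```text
41.2 [ 0.3  0.2 -0.4]
the job is handed in; nothing more can be done
None
```

The board is clear and both pegs are standing fully home. I handed the job in at 41.2 s of the 208 s allowed; it gives no verdict.

- **Clearing:** Four pieces were on the board: two plywood blocks, a cross-shaped offcut and a paper ball. All four are in the bin. The ball rests on top of the cross and a block. Its top is about 85 mm above the table, so its centre is roughly 67 mm above the bin floor, under the 90 mm limit.
- **Well A (+y end):** I probed with the peg's foot and found the hole about 4 mm off the well's centre along both x and y. The peg bottomed against a 20 N push at the expected height.
- **Well B (-y end):** The second peg dropped in on the first descent and also bottomed at the expected height with about 20 N.
- **Last checks:** Both knob tops are about 116–117 mm above the table, against 116 mm expected, and were about 120 mm in the stand. The peg in well B may lean slightly, by about 0.03 rad against the 0.12 limit. Nothing else in the pictures looked moved, though I did not measure the other items.

Two readings were off:
- **Ball grip:** The gripper closed to 37 mm on the ball, although it is listed as 28–30 mm across; it held securely anyway.
- **First touch in well A:** The first contact with the floor briefly reached 43 N at the wrist, so I probed more gently after that.

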